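Load, pin and carry the locking tube carrier

TASK

Get the sample tubes ready for transport: pull every tube out of the white foam rack and stand each in a well of the aluminium carrier, swing the hinged hold-down strap shut over their caps, and move the linch pin from its parking boss into the lock bore, pushed through strap and boss until its flange sits on the strap. Flip the pin's sprung ring outward and down until it snaps over the pin's end under the boss; only then lift the carrier by the handle on the strap, clear of the worktop, and lower it, upright and still in hand, flat inside the steel spill tray before you let go. Leave the wipe tub, the tape roll and the marker where they are.

Things in the scene. Friction and masses are not known exactly. Their poses are not given: they have to be found in the camera images.
- carrier: Aluminium tube carrier, open long sides, 0.5 kg: base 70 (x) x 156 (y) mm, end plates 126 mm high at y = -76 and +76, two punched plates (tops at z = 28 and 78 mm) with four 20 mm square wells in a row, floor 4 mm thick. Origin: centre of the underside; y along it from hinge end to lock end, z up. Parking boss for the pin at the lock end's -x corner (bore at x = -46, y = 76, top z = 126 mm).
- lock_bore (a point): On the axis of the vertical 10.5 mm lock bore (carrier x = 0, y = 93 mm), 136 mm above the carrier's underside: the upper face of the shut strap's tongue. A pin fully home has its origin here (1.5 mm play sideways). The bore's boss spans x +-9, y 76 to 102, z 100 to 126 mm of the carrier. Axes as the carrier's.
- well_1 (a point): Centre of well 1 on the carrier's floor (the well nearest the hinge; wells 1 to 4 are 34 mm apart along the carrier's y); a tube standing in it has its origin here within 3 mm. Axes as the carrier's.
- well_2 (a point): The same for well 2.
- well_3 (a point): The same for well 3.
- well_4 (a point): The same for well 4, nearest the lock end.
- strap (a joint): Angle of the hold-down strap, rad: 0 = shut (level over the caps, underside at 126 mm), 2.3 = open, leaning back beyond the hinge end, its tip about 255 mm high. Its weight keeps it there; pushed over past upright (below about 1.1) it falls shut slowly.
- strap_hinge (a point): Middle of the strap's hinge line (along the carrier's x), 129 mm above the carrier's underside at y = -81 mm. Axes turn with the strap: y from hinge to tip, z out of its upper face. Strap 26 mm wide, 5 mm thick, with a tongue 18 mm wide and 10 mm thick at the tip.
- strap_tip (a point): Upper face of the strap's tongue at the centre of its 11 mm hole, 174 mm from the hinge; the tongue ends 9 mm beyond. Axes turn with the strap.
- handle (a point): Middle of the carrying handle on the strap: black grip 12 mm thick, 66 mm long, along the strap and 44 mm above it (35 mm free under the grip; strap shut: 173 mm above the carrier's underside). The carrier hangs from it, the shut strap being held by hinge and pin, with about 6 mm of play at the pin. Axes turn with the strap.
- linch_pin: Steel linch pin, 60 g, 75 mm long, parked upright. Origin: under its 18 mm flange, on the axis; z up. Shank 8 mm thick to z = -41.5, tapered end. Flat head to z = 34, 12 mm thick in x, 15 in y: pinch its upper half across x. The ring, hinged at z = 7 along x, stands out to the pin's +y, which must point along the carrier's +y (as when parked, within 0.2 rad) so that the lock boss passes through the loop.
- ring (a joint): Angle of the sprung wire ring (loop 44 mm wide, wire 3.4 mm) about its hinge in the pin's head, rad: 0 = open, out to the pin's +y and 10 degrees above level; 1.75 = closed, hanging round the boss, its far arc just past the pin's end. Over-centre spring: below 0.6 it springs back open, above it snaps shut unless held. Under 1 N at its end turns it.
- ring_end (a point): Middle of the ring's far arc, 51 mm from the ring's hinge. Press down on it from above to flip the ring.
- spill_tray: Steel spill tray, 160 (x) x 270 (y) x 18 mm, wall and floor 3 mm thick, 0.7 kg. Origin: centre of the underside, z up. The carrier's base fits inside lengthwise (carrier y along tray y, either way round).
- tube_stand: White foam rack, 128 (x) x 78 (y) x 38 mm, holes 18 mm square on a 24 mm grid, floor 4 mm. Origin: centre of the underside. The tubes stand upright in its corner holes (x = +-48, y = +-24 mm).
- tube_1: Screw-cap conical tube, 118 mm tall, 14 g: body 16 to 17 mm thick, cap 22 mm thick and 13 mm tall at the top. Origin: the tip at the bottom, on its axis; z towards the cap. May be absent.
- tube_2: Screw-cap conical tube, 118 mm tall, 14 g: body 16 to 17 mm thick, cap 22 mm thick and 13 mm tall at the top. Origin: the tip at the bottom, on its axis; z towards the cap. May be absent.
- tube_3: Screw-cap conical tube, 118 mm tall, 14 g: body 16 to 17 mm thick, cap 22 mm thick and 13 mm tall at the top. Origin: the tip at the bottom, on its axis; z towards the cap. May be absent.
- tube_4: Screw-cap conical tube, 118 mm tall, 14 g: body 16 to 17 mm thick, cap 22 mm thick and 13 mm tall at the top. Origin: the tip at the bottom, on its axis; z towards the cap. May be absent.
- wipe_tub: Bystander: tub of wipes, 68 mm across, 124 mm tall. Origin under its centre.
- tape_roll: Bystander: roll of green tape, 66 mm across, 19 mm tall. Origin under its centre.
- marker: Bystander: marker pen lying flat, 132 x 12 x 13 mm. Origin under its centre.

How it is judged:
On the way, in this order (a step that is already met when the one before it is completed fails the run):
1. every tube stands in a well of the carrier (x of tube_1 in the frame of carrier between -0.012 and 0.012 m and y of tube_1 in the frame of carrier between -0.066 and 0.066 m and z of tube_1 in the frame of carrier between -0.004 and 0.012 m and x of tube_2 in the frame of carrier between -0.012 and 0.012 m and y of tube_2 in the frame of carrier between -0.066 and 0.066 m and z of tube_2 in the frame of carrier between -0.004 and 0.012 m and x of tube_3 in the frame of carrier between -0.012 and 0.012 m and y of tube_3 in the frame of carrier between -0.066 and 0.066 m and z of tube_3 in the frame of carrier between -0.004 and 0.012 m and x of tube_4 in the frame of carrier between -0.012 and 0.012 m and y of tube_4 in the frame of carrier between -0.066 and 0.066 m and z of tube_4 in the frame of carrier between -0.004 and 0.012 m), for 0.2 s.
2. the strap is shut over the caps (all of step 1 and value of joint strap below 0.09 rad), for 0.2 s.
3. the linch pin is through strap and boss, its flange down on the strap (value of joint strap below 0.09 rad and distance between linch_pin and lock_bore below 0.01 m and z of linch_pin in the frame of lock_bore below 0.005 m and angle between the z axis of linch_pin and the z axis of carrier, either way round below 0.2 rad), for 0.2 s.
4. the ring has snapped shut over the pin's end (all of step 3 and value of joint ring above 1.6 rad), for 0.2 s.
5. the carrier is lifted by its handle (height (world z) of carrier above 0.03 m and value of joint ring above 1.6 rad and contact force between the fingers and carrier above 0.5 N), for 0.2 s.
6. the carrier is set down in the tray while still held (x of carrier in the frame of spill_tray between -0.043 and 0.043 m and y of carrier in the frame of spill_tray between -0.057 and 0.057 m and z of carrier in the frame of spill_tray between 0 and 0.007 m and angle between carrier's own z axis and vertical below 0.06 rad and contact force between the fingers and carrier above 0.5 N), for 0.1 s.
At the end, for the whole second after the job is handed in: All tubes present stand in the wells (tips within 12 mm of the floor), strap shut (under 0.09 rad), linch pin home (at most 5 mm proud), its ring closed (over 1.6 rad), and the carrier at rest flat in the spill tray (base inside the walls, tilt under 0.06 rad), let go (all of step 1 and all of step 4 and x of carrier in the frame of spill_tray between -0.043 and 0.043 m and y of carrier in the frame of spill_tray between -0.057 and 0.057 m and z of carrier in the frame of spill_tray between 0 and 0.007 m and angle between carrier's own z axis and vertical below 0.06 rad and linear speed of carrier below 0.03 m/s); the robot touches nothing.
It fails at once if the carrier is lifted before the ring is closed over the pin's end (height (world z) of carrier above 0.03 m and value of joint ring below 1.4 rad).
It fails at once if the carrier is tipped over (angle between carrier's own z axis and vertical above 0.5 rad).
It fails at once if a bystander is pushed away (distance of any of wipe_tub, tape_roll, marker from where it was at the start of the episode above 0.05 m).
Of tube_1, tube_2, tube_3, tube_4 only 2 to 4 are there at a start; the rules pass over those that are not, and their reading is None.
At some moment in a run one of carrier, spill_tray may be knocked a few centimetres aside while the robot is not near it.
It also fails if it takes over 210 s, if anything falls off the work surface, if the arm or the gripper's body presses on something with over 40 N, if the wrist force passes 120 N, or if a joint passes its speed limit or range.

ROBOT

A 6-joint arm with a two-finger parallel gripper is mounted at the origin on a cart in front of the work surface, level with it; the furniture and walls round the work are solid. World frame = base frame: x ahead of the robot, y to its left, z up, the work surface at z = 0. Lengths are in m, angles in rad, forces in N, time in s.
With the tool pointing down it reaches from about 0.3 to 0.775 m from the base axis. Payload 14.6 kg.
Tool frame: the origin (TCP) lies midway between the tips of the shut fingers; the grasp point (between the pads) lies 19 mm behind it (ctrl.pinch_z is the distance from the TCP to the grasp point, in m); z points along the fingers, y is the line along which they close (so a half turn about z gives the same grasp; the last joint's range is limited). The gripper opens to 94 mm and grips with 3 to 60 N. Pads are 16 mm wide; open, the fingers measure 119 mm over their backs; the gripper's body (75 mm by 177 mm) begins 78 mm behind the grasp point.
Start: joints at [1.073, 0.3, 1.521, -0, 1.321, -0.067], TCP at [0.23, 0.5, 0.205] pointing down, gripper open.
Joint ranges: [-3.03, 3.03], [-0.79, 2.21], [0.23, 2.52], [-1.04, 4.18], [0, 3.07], [-2.55, 2.55]. Speed limits (rad/s): [2.22, 2.22, 2.57, 3.14, 3.14, 3.14].

INTERFACE

Orientations are given as [roll, pitch, yaw] about the fixed x, y, z axes, in that order (R = Rz(yaw) Ry(pitch) Rx(roll)).
In Python, from station import ctrl gives the robot as it stands.
- The arm moves only by the tool jog_arm, never from a script. Its argument "motion" is a list of rows, each a list of 7 numbers: the shift along the tool's x, y, z in m, then the turn, a rotation vector about the tool's x, y, z in rad, then the opening, from -1 (shut) to 1 (fully open). In form: [[tx, ty, tz, rx, ry, rz, gripper], ...]. A call has 1 to 5 rows; each row shifts and turns the commanded pose from where the row before left it, along the tool's axes as they then stand; what a row does not reach is not made up. A row lasts 1/10 s, in which the tool goes at most 50 mm and 8.59 degrees, less where a joint would pass 70% of its speed; a pose out of reach is approached as far as the arm can. A call is refused whole if a number of a shift passes 0.05 or a number of a turn 0.15, either way. A call with a gripper value outside its range is refused whole. The fingers move at their own pace and stop on an object; "squeeze" is the grip in N (left out, the last holds). Time passes only in rows, so rows that do not move let the fingers close. It gives the time, the measured TCP pose, the force, the opening and the grip force at its end, in the units of the state.
- ctrl.get_obs(): the state, without advancing time (a new reading comes with each control period).
- ctrl.camera(name): name is "scene" or "top" or "wrist"; returns the picture (384x512x3 uint8, red, green, blue); there is no depth.
- ctrl.camera_model(name): a dict with "intrinsics" (3x3 intrinsics, pixels), "rvec" (rotation vector, rad) and "tvec" (3), from world to camera coordinates, as OpenCV has them. Camera axes: x right, y down, z forward; pixel columns grow to the right and rows downward; lengths in m; the calibration is good to about 2 mm. A picture is of the moment at which its call begins: read the wrist's pose just before it. camera_model takes no time and is no camera call; for the wrist camera it gives the pose at the moment of the call.
- ctrl.hand_in(): hands the job in; it is judged then, once.
The state is a dict: "time_s": time; "qpos": joint angles; "joint_vel": joint speeds; "tau": joint torques, N m; "ee_pos": TCP position; "eef_rot": TCP orientation; "force": force on the tool from outside, world axes, zero at the start; "moment": the same for the moment, N m; "grip_width": finger opening in m; "grip_force": force on a finger pad.
Only numpy, scipy, OpenCV 4.12 (cv2) and the standard library are available. Lean on these libraries where they do the work, as an engineer would, in place of code of your own. Each camera call takes 0.05 s, during which the arm holds its last target. There are 200 camera calls.

## Working session

There is one attempt and no reset: what is moved stays moved. The work goes in short steps, Python scripts to look and compute and a tool call to move; the robot and the scene stay as the last step left them, time stands still between calls to the robot, and variables do not carry over. Pictures are saved under pics/ and viewed, at most 14 in all, crops included, and the job is handed in when it is done.

Besides the shell and the picture viewer there is one more tool, called after "Request:" by a JSON object that holds its "name" and its "arguments". jog_arm: Moves the arm, as the interface text tells. Its arguments: {"type":"object","properties":{"motion":{"type":"array"},"squeeze":{"type":"number"}},"required":["motion"]}

```bash
ls; mkdir -p pics
cat > h.py <<'E'
import numpy as np, cv2
from station import ctrl
def cam(n):
    m=ctrl.camera_model(n); im=ctrl.camera(n)
    return im,m
def save(n,f):
    im,m=cam(n); cv2.imwrite('pics/'+f+'.png',im[:,:,::-1]); np.save('pics/'+f+'.npy',np.array([m['intrinsics'],cv2.Rodrigues(np.array(m['rvec'],float))[0],np.diag(np.ravel(m['tvec']))])); return im,m
def ray(m,u,v,z):
    K=np.array(m['intrinsics']);R=cv2.Rodrigues(np.array(m['rvec'],float))[0];t=np.ravel(m['tvec'])
    c=-R.T@t; d=R.T@np.linalg.solve(K,[u,v,1.]); return c+d*(z-c[2])/d[2]
def proj(m,p):
    return cv2.projectPoints(np.atleast_2d(np.array(p,float)),np.array(m['rvec'],float),np.array(m['tvec'],float),np.array(m['intrinsics']),None)[0][:,0]
def campos(m):
    R=cv2.Rodrigues(np.array(m['rvec'],float))[0]; return -R.T@np.ravel(m['tvec'])
E
python3 - <<'E'
from h import *
a,m=save('top','t0'); b,n=save('scene','s0'); 
print(campos(m),campos(n)); print(m['intrinsics'],n['intrinsics'])
cv2.imwrite('pics/ts0.png',np.vstack([np.hstack([a[:,:,::-1]])]))
o=ctrl.get_obs(); print(o['ee_pos'],o['eef_rot'],o['force'],o['grip_width'])
E
```

```text
pics
[0.32112968 0.00261133 1.47051708] [-0.17636038  0.4634108   0.53726802]
[[495.27570689   0.         253.86290747]
 [  0.         495.27570689 194.51350545]
 [  0.           0.           1.        ]] [[349.00446401   0.         255.05478691]
 [  0.         349.00446401 193.51638188]
 [  0.           0.           1.        ]]
[0.22956796 0.49955004 0.20497046] [-3.14058548e+00 -5.23537375e-05  2.71079698e+00] [-0.4067651   0.6296301  -0.32775139] 0.09421586220331786
```

View pics/t0.png

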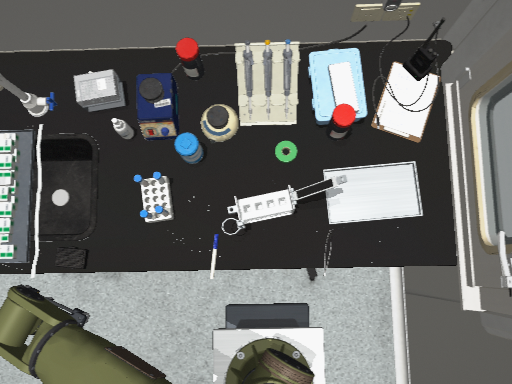

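View pics/s0.png

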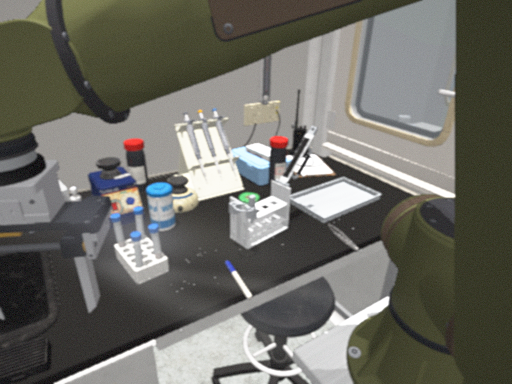

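Run:
```python
from h import *
a=cv2.imread('pics/t0.png'); b=cv2.imread('pics/s0.png')
c=cv2.resize(a[165:245,215:355],None,fx=5.6,fy=5.6,interpolation=cv2.INTER_CUBIC)
cv2.imwrite('pics/c0.png',c)
hsv=cv2.cvtColor(a,cv2.COLOR_BGR2HSV)
print(a[213,144],a[178,138])
mk=cv2.inRange(hsv,(98,120,80),(115,255,255))
n,l,s,ce=cv2.connectedComponentsWithStats(mk)
m=ctrl.camera_model('top')
for i in range(1,n):
    if s[i,4]>15: print(s[i],ce[i],ray(m,*ce[i],0.125).round(4))
```

```text
[245 160  60] [240 155  71]
[137  73  35  46 858] [154.11655012  97.78205128] [0.8069 0.3065 0.125 ]
[46 93 10 18 92] [ 50.68478261 101.32608696] [0.8048 0.6029 0.125 ]
[162 128   7   8  42] [164.73809524 131.21428571] [0.7081 0.2756 0.125 ]
[174 132  25  24 465] [186.         143.70752688] [0.6704 0.2156 0.125 ]
[153 171   8   8  52] [156.61538462 174.75      ] [0.5841 0.2974 0.125 ]
[133 175   9   8  53] [137.49056604 178.03773585] [0.5761 0.3507 0.125 ]
[155 206   8   7  47] [158.55319149 209.06382979] [0.488  0.2913 0.125 ]
[140 210   8   8  53] [143.35849057 213.32075472] [0.4772 0.3331 0.125 ]
```

View pics/c0.png

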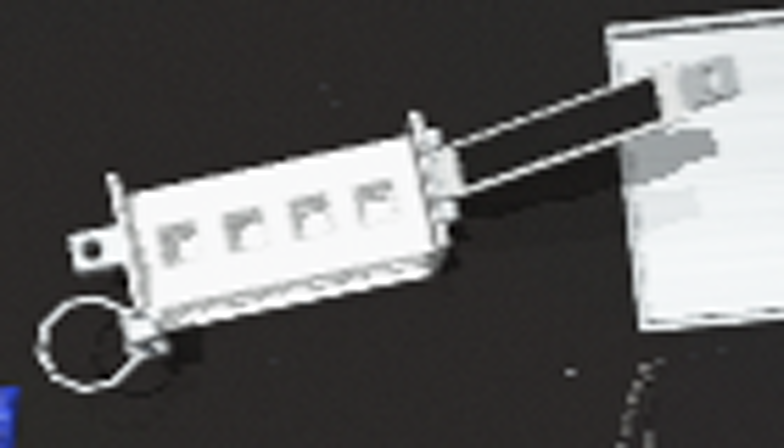

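Run:
```python
from h import *
m=ctrl.camera_model('top')
P=lambda x,y:(215+(x+.5)/5.6-.5,165+(y+.5)/5.6-.5)
for n,c,z in [('w4',(180,243),.078),('w3',(245,230),.078),('w2',(310,215),.078),('w1',(377,202),.078),('bore',(92,250),.126),('park',(143,328),.16)]:
    print(n,ray(m,*P(*c),z).round(4))
# tray
a=cv2.imread('pics/t0.png'); g=cv2.inRange(a[150:235,320:435],(150,150,150),(255,255,255))
g=cv2.morphologyEx(g,cv2.MORPH_OPEN,np.ones((5,5)))
c=max(cv2.findContours(g,0,2)[0],key=cv2.contourArea)
r=cv2.minAreaRect(c); print(r)
for b in cv2.boxPoints(r): print(ray(m,b[0]+320,b[1]+150,.015).round(3))
w,mw=save('wrist','w0'); print(campos(mw))
```

```text
w4 [0.4911 0.0505 0.078 ]
w3 [0.497  0.0175 0.078 ]
w2 [ 0.5039 -0.0156  0.078 ]
w1 [ 0.5097 -0.0496  0.078 ]
bore [0.4828 0.0919 0.126 ]
park [0.441 0.066 0.16 ]
((51.09072494506836, 43.51108932495117), (52.4686279296875, 91.21037292480469), 84.87181091308594)
[ 0.603 -0.178  0.015]
[ 0.621 -0.449  0.015]
[ 0.465 -0.452  0.015]
[ 0.447 -0.185  0.015]
[0.1689157  0.52708769 0.3836504 ]
```

Request:
{"name": "jog_arm", "arguments": {"motion": [[0,0,0,0,0,0.136,1],[0,0,0,0,0,0.136,1],[0,0,0,0,0,0.136,1],[0,0,0,0,0,0.136,1],[0,0,0,0,0,0.136,1]]}}

```text
time_s: 0.65
ee_pos: [0.2296, 0.4996, 0.2052]
eef_rot: [-3.141, 0.0, 2.025]
force: [-0.0, 0.1, -0.3]
grip_width: 0.094
grip_force: 0.0
```

Request:
{"name": "jog_arm", "arguments": {"motion": [[0,0,0,0,0,0.136,1],[0,0,0,0,0,0.136,1],[0,0,0,0,0,0,1]]}}

```text
time_s: 0.95
ee_pos: [0.2296, 0.4996, 0.2052]
eef_rot: [-3.141, 0.0, 1.757]
force: [0.1, -0.2, -0.2]
grip_width: 0.0941
grip_force: 0.0
```

```bash
cat >> h.py <<'E'
from scipy.spatial.transform import Rotation as Ro
C=np.array([0.5005,0.0007]); YAW=0.188
def c2w(x,y,C=None,yaw=None):
    C=globals()['C'] if C is None else C; yaw=YAW if yaw is None else yaw
    c,s=np.cos(yaw),np.sin(yaw); return np.array([C[0]+c*x-s*y,C[1]+s*x+c*y])
def to(x,y,z,yaw=None):
    "tool-frame shift and z-turn to a world TCP target"
    o=ctrl.get_obs(); R=Ro.from_euler('xyz',o['eef_rot'])
    d=R.inv().apply(np.array([x,y,z])-o['ee_pos']); yaw=YAW+np.pi/2 if yaw is None else yaw
    rv=(R.inv()*Ro.from_euler('xyz',[np.pi,0,yaw])).as_rotvec()
    print('shift mm',(d*1000).round(1),'turn',rv.round(3))
def st():
    o=ctrl.get_obs(); print('t',round(o['time_s'],2),'p',np.round(o['ee_pos'],4),'r',np.round(o['eef_rot'],3),'F',np.round(o['force'],1),'w',round(o['grip_width'],4),'g',np.round(o['grip_force'],1))
E
python3 - <<'E'
from h import *
st(); to(0.477,0.333,0.2)
E
```

```text
t 0.95 p [0.2296 0.4996 0.2052] r [-3.141  0.     1.757] F [ 0.1 -0.2 -0.2] w 0.0941 g 0.0
shift mm [-209.5  212.4    5.2] turn [-0.     0.    -0.002]
```

Request:
{"name": "jog_arm", "arguments": {"motion": [[-0.04,0.04,-0.01,0,0,0,1],[-0.04,0.04,-0.01,0,0,0,1],[-0.04,0.04,-0.01,0,0,0,1],[-0.04,0.04,-0.01,0,0,0,1],[-0.04,0.04,0,0,0,0,1]]}}

```text
time_s: 1.45
ee_pos: [0.4355, 0.3597, 0.2416]
eef_rot: [3.14, -0.001, 1.764]
force: [0.1, 0.4, 0.4]
grip_width: 0.0941
grip_force: 0.0
```

Request:
{"name": "jog_arm", "arguments": {"motion": [[-0.01,0.012,0,0,0,0,1],[0,0,0,0,0,0,1],[0,0,0,0,0,0,1]]}}

```text
time_s: 1.75
ee_pos: [0.4468, 0.3537, 0.24]
eef_rot: [-3.141, 0.0, 1.761]
force: [-0.3, -0.8, -0.1]
grip_width: 0.094
grip_force: 0.0
```

```bash
cat >> h.py <<'E'
def blobs(im,m,lo,hi,z,amin=40):
    mk=cv2.inRange(cv2.cvtColor(im,cv2.COLOR_RGB2HSV),lo,hi)
    n,l,s,ce=cv2.connectedComponentsWithStats(mk)
    for i in range(1,n):
        if s[i,4]>amin: print(s[i],ce[i].round(1),ray(m,*ce[i],z).round(4))
E
python3 - <<'E'
from h import *
st(); im,m=save('wrist','w1'); print(campos(m)); blobs(im,m,(95,100,60),(118,255,255),.118,100)
E
```

```text
t 1.75 p [0.4468 0.3537 0.24  ] r [-3.141  0.     1.761] F [-0.3 -0.8 -0.1] w 0.094 g 0.0
[0.43402696 0.41858885 0.41863433]
[271 195  21  23 363] [280.6 205.7] [0.4771 0.3352 0.118 ]
[371 194  27  26 529] [384.4 206.6] [0.5771 0.3535 0.118 ]
[439 203  73  42 957] [466.4 220. ] [0.6606 0.3555 0.118 ]
[271 235  24  24 447] [283.  246.6] [0.4884 0.2936 0.118 ]
```

View pics/w1.png

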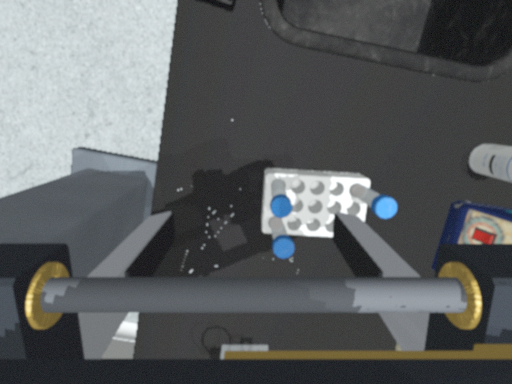

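Request:
{"name": "jog_arm", "arguments": {"motion": [[-0.025,0.026,0.02,0,0,0,1],[0,0,0.04,0,0,0,1],[0,0,0.04,0,0,0,1],[0,0,0.03,0,0,0,1],[0,0,0.014,0,0,0,1]]}}

```text
time_s: 2.3
ee_pos: [0.4757, 0.334, 0.0937]
eef_rot: [-3.138, 0.001, 1.762]
force: [-0.1, 0.3, 0.2]
grip_width: 0.094
grip_force: 0.0
```

Request:
{"name": "jog_arm", "arguments": {"motion": [[0,0,0,0,0,0,-1],[0,0,0,0,0,0,-1],[0,0,0,0,0,0,-1],[0,0,0,0,0,0,-1],[0,0,0,0,0,0,-1]], "squeeze": 15}}

```text
time_s: 2.8
ee_pos: [0.478, 0.3337, 0.0971]
eef_rot: [3.14, -0.0, 1.759]
force: [-0.5, -0.5, -0.4]
grip_width: 0.0572
grip_force: 0.0
```

Request:
{"name": "jog_arm", "arguments": {"motion": [[0,0,0,0,0,0,-1],[0,0,0,0,0,0,-1],[0,0,0,0,0,0,-1],[0,0,0,0,0,0,-1],[0,0,0,0,0,0,-1]]}}

```text
time_s: 3.3
ee_pos: [0.4778, 0.3336, 0.0963]
eef_rot: [3.142, -0.0, 1.759]
force: [1.4, 0.0, -1.2]
grip_width: 0.0209
grip_force: 15.0
```

Request:
{"name": "jog_arm", "arguments": {"motion": [[0,0,-0.02,0,0,0,-1],[0,0,-0.03,0,0,0,-1],[0,0,-0.03,0,0,0,-1],[0,0,-0.03,0,0,0,-1],[0,0,-0.03,0,0,0,-1]]}}

```text
time_s: 3.8
ee_pos: [0.4776, 0.3335, 0.2375]
eef_rot: [-3.142, 0.0, 1.759]
force: [-0.6, 0.4, -0.6]
grip_width: 0.0207
grip_force: 15.0
```

Run:
```python
from h import *
st(); im,m=save('wrist','w2'); im,m=save('top','t2')
w=cv2.imread('pics/w2.png');t=cv2.imread('pics/t2.png')[150:250,120:320]
cv2.imwrite('pics/v2.png',np.hstack([cv2.resize(w,(400,300)),cv2.resize(t,(400,300))]))
for k in range(1,5): p=c2w(0,-51+34*(k-1)) if 0 else c2w(0,(-51+34*(k-1))/1000); print(k,p.round(4)); to(*p,0.24)
```

```text
t 3.8 p [0.4776 0.3335 0.2375] r [-3.142  0.     1.759] F [-0.6  0.4 -0.6] w 0.0207 g 15.0
1 [ 0.51   -0.0494]
shift mm [-382.7  -41.    -0.6] turn [ 0.006 -0.002  0.   ]
2 [ 0.5037 -0.016 ]
shift mm [-348.7  -41.    -0.5] turn [ 0.006 -0.002  0.   ]
3 [0.4973 0.0174]
shift mm [-314.7  -41.    -0.5] turn [ 0.006 -0.002  0.   ]
4 [0.491  0.0508]
shift mm [-280.7  -41.    -0.4] turn [ 0.006 -0.002  0.   ]
```

View pics/v2.png

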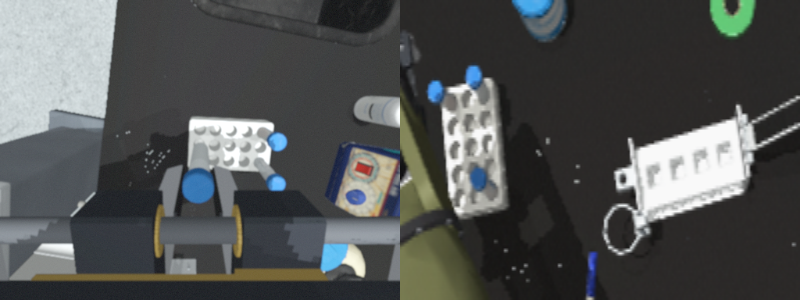

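Request:
{"name": "jog_arm", "arguments": {"motion": [[-0.038,-0.041,0,0,0,0,-1],[-0.038,0,0,0,0,0,-1],[-0.038,0,0,0,0,0,-1],[-0.038,0,0,0,0,0,-1],[-0.038,0,0,0,0,0,-1]]}}

```text
time_s: 4.4
ee_pos: [0.4762, 0.1425, 0.2356]
eef_rot: [-3.141, 0.0, 1.759]
force: [0.2, 0.1, 0.2]
grip_width: 0.0211
grip_force: 15.0
```

Request:
{"name": "jog_arm", "arguments": {"motion": [[-0.038,0,0,0,0,0,-1],[-0.038,0,0,0,0,0,-1],[-0.038,0,0,0,0,0,-1],[-0.038,0,0,0,0,0,-1],[-0.038,0,0,0,0,0,-1]]}}

```text
time_s: 4.9
ee_pos: [0.5118, -0.0442, 0.2356]
eef_rot: [-3.141, -0.0, 1.759]
force: [0.2, 0.5, 0.7]
grip_width: 0.0207
grip_force: 15.0
```

Request:
{"name": "jog_arm", "arguments": {"motion": [[-0.003,0,0,0,0,0,-1],[0,0,0,0,0,0,-1],[0,0,0,0,0,0,-1]]}}

```text
time_s: 5.2
ee_pos: [0.5123, -0.0449, 0.2359]
eef_rot: [-3.141, -0.0, 1.759]
force: [0.4, -0.7, 0.4]
grip_width: 0.021
grip_force: 15.0
```

Run:
```python
from h import *
st(); im,m=save('wrist','w3'); to(*c2w(0,-.051),0.238)
print(campos(m))
for n,p in [('w1',(0,-.051,.078)),('w2',(0,-.017,.078)),('w3',(0,.017,.078)),('w4',(0,.051,.078)),('bore',(0,.093,.126)),('park',(-.046,.076,.16))]:
    print(n,proj(m,[*c2w(*p[:2]),p[2]])[0].round(1))
```

```text
t 5.2 p [ 0.5123 -0.0449  0.2359] r [-3.141 -0.     1.759] F [ 0.4 -0.7  0.4] w 0.021 g 15.0
shift mm [-4.2 -3.2 -2. ] turn [-0.    -0.     0.001]
[0.49957095 0.01997156 0.41459537]
w1 [250.9 178.5]
w2 [250.8 146.7]
w3 [250.8 113.5]
w4 [250.7  78.6]
bore [250.2  19.3]
park [187.   31.6]
```

View pics/w3.png

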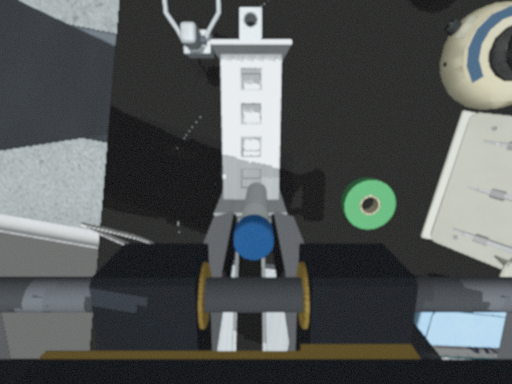

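Request:
{"name": "jog_arm", "arguments": {"motion": [[-0.004,-0.003,0.02,0,0,0,-1],[0,0,0.03,0,0,0,-1],[0,0,0.03,0,0,0,-1],[0,0,0.025,0,0,0,-1],[0,0,0.015,0,0,0,-1]]}}

```text
time_s: 5.75
ee_pos: [0.5095, -0.0489, 0.1144]
eef_rot: [-3.14, -0.001, 1.76]
force: [0.1, -0.8, 0.3]
grip_width: 0.0207
grip_force: 15.0
```

Request:
{"name": "jog_arm", "arguments": {"motion": [[0,0,0.01,0,0,0,-1],[0,0,0.005,0,0,0,-1],[0,0,0,0,0,0,-1]]}}

```text
time_s: 6.05
ee_pos: [0.5103, -0.0497, 0.1012]
eef_rot: [-3.141, -0.0, 1.759]
force: [-0.9, 0.4, 0.0]
grip_width: 0.0204
grip_force: 15.0
```

Request:
{"name": "jog_arm", "arguments": {"motion": [[0,0,0.004,0,0,0,-1],[0,0,0,0,0,0,1],[0,0,0,0,0,0,1],[0,0,0,0,0,0,1],[0,0,0,0,0,0,1]]}}

```text
time_s: 6.55
ee_pos: [0.5104, -0.0501, 0.0975]
eef_rot: [3.141, 0.0, 1.759]
force: [-0.0, -0.6, -0.3]
grip_width: 0.0493
grip_force: 0.0
```

Request:
{"name": "jog_arm", "arguments": {"motion": [[0,0,-0.02,0,0,0,1],[0,0,-0.04,0,0,0,1],[0,0,-0.04,0,0,0,1],[0,0,-0.04,0,0,0,1],[0.038,0,0,0,0,0,1]]}}

```text
time_s: 7.05
ee_pos: [0.5052, -0.0147, 0.2425]
eef_rot: [3.134, 0.003, 1.755]
force: [0.4, 0.3, -0.7]
grip_width: 0.0896
grip_force: 0.0
```

Request:
{"name": "jog_arm", "arguments": {"motion": [[0.038,0,0,0,0,0,1],[0.038,0,0,0,0,0,1],[0.038,0,0,0,0,0,1],[0.038,0,0,0,0,0,1],[0.038,0,0,0,0,0,1]]}}

```text
time_s: 7.55
ee_pos: [0.4672, 0.1753, 0.2375]
eef_rot: [3.141, -0.0, 1.759]
force: [0.7, 0.4, 0.1]
grip_width: 0.094
grip_force: 0.0
```

Request:
{"name": "jog_arm", "arguments": {"motion": [[0.038,0.02,0,0,0,0,1],[0.038,0.022,0,0,0,0,1],[0.036,0,0,0,0,0,1],[0,0,0,0,0,0,1],[0,0,0,0,0,0,1]]}}

```text
time_s: 8.05
ee_pos: [0.4878, 0.292, 0.237]
eef_rot: [-3.141, 0.0, 1.76]
force: [0.4, 1.1, 0.8]
grip_width: 0.0941
grip_force: 0.0
```

Run:
```python
from h import *
st(); im,m=save('wrist','w4'); blobs(im,m,(95,100,60),(118,255,255),.118,100); to(.488,.2925,.096)
im,m=save('top','t4');blobs(im,m,(98,120,80),(115,255,255),.118,30)
```

```text
t 8.05 p [0.4878 0.292  0.237 ] r [-3.141  0.     1.76 ] F [0.4 1.1 0.8] w 0.0941 g 0.0
[342 123  28  26 535] [355.7 135.7] [0.5717 0.3531 0.118 ]
[ 418  150   40   80 1086] [435.2 188. ] [0.6593 0.3194 0.118 ]
[243 171  24  24 438] [254.3 183. ] [0.4884 0.2917 0.118 ]
[341 180  27  26 527] [353.8 192.8] [0.584  0.3002 0.118 ]
[447 208  25  19 355] [459.2 217.1] [0.6915 0.2958 0.118 ]
[498 212  14  33 324] [506.2 228. ] [0.7407 0.2938 0.118 ]
[368 221  27   8 124] [379.8 224.3] [0.6174 0.2741 0.118 ]
[165 248  27  15 256] [178.1 254.9] [0.427  0.2044 0.118 ]
[399 250  40  29 768] [421.3 262.8] [0.6701 0.2421 0.118 ]
shift mm [  1.1   0.2 141.2] turn [-0.  0.  0.]
[137  73  35  46 862] [154.1  97.8] [0.8094 0.3083 0.118 ]
[46 92 10 19 93] [ 50.7 101.2] [0.8076 0.6061 0.118 ]
[162 128   7   8  41] [164.7 131.1] [0.7103 0.2772 0.118 ]
[174 132  25  24 466] [186.  143.7] [0.6723 0.2167 0.118 ]
[152 172   9   8  52] [156.5 175. ] [0.5848 0.2992 0.118 ]
[281 197   7   7  43] [283.9 200. ] [ 0.506  -0.0535  0.118 ]
```

Request:
{"name": "jog_arm", "arguments": {"motion": [[0,0,0.03,0,0,0,1],[0,0,0.04,0,0,0,1],[0,0,0.04,0,0,0,1],[0,0,0.03,0,0,0,1],[0,0,0,0,0,0,-1]], "squeeze": 15}}

```text
time_s: 8.65
ee_pos: [0.4867, 0.2898, 0.0939]
eef_rot: [-3.136, 0.002, 1.757]
force: [-0.1, -0.7, 0.6]
grip_width: 0.089
grip_force: 0.0
```

Request:
{"name": "jog_arm", "arguments": {"motion": [[0,0,0,0,0,0,-1],[0,0,0,0,0,0,-1],[0,0,0,0,0,0,-1],[0,0,0,0,0,0,-1],[0,0,0,0,0,0,-1]]}}

```text
time_s: 9.15
ee_pos: [0.4882, 0.2919, 0.0979]
eef_rot: [3.141, -0.0, 1.759]
force: [-0.3, -0.8, -0.2]
grip_width: 0.0495
grip_force: 0.0
```

Request:
{"name": "jog_arm", "arguments": {"motion": [[0,0,0,0,0,0,-1],[0,0,0,0,0,0,-1],[0,0,0,0,0,0,-1],[0,0,0,0,0,0,-1],[0,0,0,0,0,0,-1]]}}

```text
time_s: 9.65
ee_pos: [0.488, 0.2917, 0.0973]
eef_rot: [-3.142, 0.0, 1.759]
force: [0.1, -0.1, -1.1]
grip_width: 0.0206
grip_force: 15.0
```

Request:
{"name": "jog_arm", "arguments": {"motion": [[0,0,-0.02,0,0,0,-1],[0,0,-0.03,0,0,0,-1],[0,0,-0.03,0,0,0,-1],[0,0,-0.03,0,0,0,-1],[0,0,-0.03,0,0,0,-1]]}}

```text
time_s: 10.15
ee_pos: [0.4879, 0.2917, 0.2385]
eef_rot: [-3.142, 0.0, 1.759]
force: [-0.1, 0.1, 0.1]
grip_width: 0.0206
grip_force: 15.0
```

Run:
```python
from h import *
st(); to(*c2w(0,-.017),0.24)
```

```text
t 10.15 p [0.4879 0.2917 0.2385] r [-3.142  0.     1.759] F [-0.1  0.1  0.1] w 0.0206 g 15.0
shift mm [-305.2  -42.    -1.5] turn [-0.  0. -0.]
```

Request:
{"name": "jog_arm", "arguments": {"motion": [[-0.03,-0.021,0,0,0,0,-1],[-0.034,-0.021,0,0,0,0,-1],[-0.034,0,0,0,0,0,-1],[-0.034,0,0,0,0,0,-1],[-0.034,0,0,0,0,0,-1]]}}

```text
time_s: 10.65
ee_pos: [0.4778, 0.1196, 0.2375]
eef_rot: [3.141, 0.0, 1.759]
force: [0.6, -0.5, -0.2]
grip_width: 0.0211
grip_force: 15.0
```

Request:
{"name": "jog_arm", "arguments": {"motion": [[-0.034,0,0,0,0,0,-1],[-0.034,0,0,0,0,0,-1],[-0.034,0,0,0,0,0,-1],[-0.034,0,0,0,0,0,-1],[-0.003,0,0,0,0,0,-1]]}}

```text
time_s: 11.15
ee_pos: [0.504, -0.0185, 0.2371]
eef_rot: [-3.141, 0.0, 1.756]
force: [-0.5, -0.1, -0.4]
grip_width: 0.0209
grip_force: 15.0
```

Request:
{"name": "jog_arm", "arguments": {"motion": [[0,0,0,0,0,0,-1],[0,0,0,0,0,0,-1],[0,0,0,0,0,0,-1]]}}

```text
time_s: 11.45
ee_pos: [0.5037, -0.0148, 0.2374]
eef_rot: [3.141, -0.0, 1.76]
force: [0.0, 0.4, -0.4]
grip_width: 0.0209
grip_force: 15.0
```

Run:
```python
from h import *
st(); im,m=save('wrist','w5'); to(*c2w(0,-.017),0.097)
im,m=save('top','t5');blobs(im,m,(98,120,80),(115,255,255),.118,30)
```

```text
t 11.45 p [ 0.5037 -0.0148  0.2374] r [ 3.141 -0.     1.76 ] F [ 0.   0.4 -0.4] w 0.0209 g 15.0
shift mm [ -1.2  -0.3 140.3] turn [ 0.    -0.     0.001]
[137  73  35  46 865] [154.1  97.9] [0.8092 0.3082 0.118 ]
[46 92 10 19 94] [ 50.7 101.2] [0.8076 0.606  0.118 ]
[162 128   7   8  41] [164.7 131.1] [0.7103 0.2772 0.118 ]
[174 132  25  24 466] [186.  143.7] [0.6722 0.2168 0.118 ]
[152 172   9   8  52] [156.5 175. ] [0.5848 0.2992 0.118 ]
[133 177   9   8  53] [137.4 180.2] [0.5714 0.3526 0.118 ]
```

Request:
{"name": "jog_arm", "arguments": {"motion": [[-0.001,0,0.03,0,0,0,-1],[0,0,0.04,0,0,0,-1],[0,0,0.03,0,0,0,-1],[0,0,0.02,0,0,0,-1],[0,0,0.012,0,0,0,-1]]}}

```text
time_s: 12.05
ee_pos: [0.5034, -0.0162, 0.1038]
eef_rot: [-3.14, -0.001, 1.759]
force: [0.6, -1.1, -0.3]
grip_width: 0.0208
grip_force: 15.0
```

Request:
{"name": "jog_arm", "arguments": {"motion": [[0,0,0.007,0,0,0,-1],[0,0,0,0,0,0,1],[0,0,0,0,0,0,1],[0,0,0,0,0,0,1],[0,0,0,0,0,0,1]]}}

```text
time_s: 12.55
ee_pos: [0.5043, -0.0167, 0.0989]
eef_rot: [3.141, 0.0, 1.759]
force: [-0.4, -1.2, -0.1]
grip_width: 0.0496
grip_force: 0.0
```

Request:
{"name": "jog_arm", "arguments": {"motion": [[0,0,-0.02,0,0,0,1],[0,0,-0.04,0,0,0,1],[0,0,-0.04,0,0,0,1],[0,0,-0.04,0,0,0,1],[0.038,0,0,0,0,0,1]]}}

```text
time_s: 13.05
ee_pos: [0.4989, 0.0188, 0.2438]
eef_rot: [3.133, 0.002, 1.755]
force: [0.4, 0.4, -0.4]
grip_width: 0.089
grip_force: 0.0
```

Request:
{"name": "jog_arm", "arguments": {"motion": [[0.038,0,0,0,0,0,1],[0.038,0.02,0,0,0,0,1],[0.038,0.028,0,0,0,0,1],[0.038,0.028,0,0,0,0,1],[0.038,0.03,0,0,0,0,1]]}}

```text
time_s: 13.55
ee_pos: [0.5659, 0.229, 0.2389]
eef_rot: [3.141, -0.0, 1.759]
force: [1.3, -0.9, 0.6]
grip_width: 0.094
grip_force: 0.0
```

Request:
{"name": "jog_arm", "arguments": {"motion": [[0.038,0.03,0,0,0,0,1],[0.038,0,0,0,0,0,1],[0.038,0,0,0,0,0,1],[0.008,0,0,0,0,0,1],[0,0,0,0,0,0,1]]}}

```text
time_s: 14.05
ee_pos: [0.5717, 0.3534, 0.2382]
eef_rot: [-3.142, 0.0, 1.761]
force: [0.2, -0.7, -0.0]
grip_width: 0.094
grip_force: 0.0
```

Run:
```python
from h import *
st(); im,m=save('wrist','w6'); blobs(im,m,(95,100,60),(118,255,255),.118,100); to(.5717,.353,.096)
im,m=save('top','t6');blobs(im,m,(98,120,80),(115,255,255),.118,30)
```

```text
t 14.05 p [0.5717 0.3534 0.2382] r [-3.142  0.     1.761] F [ 0.2 -0.7 -0. ] w 0.094 g 0.0
[243 172  21  22 366] [253.  182.6] [0.5711 0.353  0.118 ]
[ 355  185  157   92 5416] [448.2 224.9] [0.7684 0.3473 0.118 ]
[244 224  25  25 479] [255.8 235.9] [0.5841 0.3001 0.118 ]
[292 252  37  12 211] [307.7 256.6] [0.6399 0.2882 0.118 ]
[ 290  311   65   38 2018] [321.2 327.5] [0.6727 0.2106 0.118 ]
shift mm [  0.9  -0.3 142.4] turn [0. 0. 0.]
[137  73  35  46 856] [154.2  97.9] [0.8092 0.308  0.118 ]
[46 93 10 18 93] [ 50.7 101.5] [0.8068 0.606  0.118 ]
[162 128   7   8  42] [164.7 131.2] [0.7101 0.277  0.118 ]
[174 132  25  24 465] [186.  143.7] [0.6723 0.2167 0.118 ]
[153 172   8   8  50] [156.5 175.2] [0.5843 0.2993 0.118 ]
[265 197   8   8  43] [268.7 200.3] [ 0.5062 -0.0118  0.118 ]
[281 197   7   7  43] [283.9 200. ] [ 0.506  -0.0535  0.118 ]
```

Request:
{"name": "jog_arm", "arguments": {"motion": [[0,0,0.03,0,0,0,1],[0,0,0.04,0,0,0,1],[0,0,0.04,0,0,0,1],[0,0,0.032,0,0,0,1],[0,0,0,0,0,0,-1]], "squeeze": 15}}

```text
time_s: 14.65
ee_pos: [0.5709, 0.35, 0.0921]
eef_rot: [-3.135, 0.002, 1.757]
force: [0.2, -0.2, 0.1]
grip_width: 0.089
grip_force: 0.0
```

Request:
{"name": "jog_arm", "arguments": {"motion": [[0,0,0,0,0,0,-1],[0,0,0,0,0,0,-1],[0,0,0,0,0,0,-1],[0,0,0,0,0,0,-1],[0,0,0,0,0,0,-1]]}}

```text
time_s: 15.15
ee_pos: [0.5724, 0.3526, 0.097]
eef_rot: [3.141, -0.0, 1.759]
force: [0.6, -1.4, 0.3]
grip_width: 0.0493
grip_force: 0.0
```

Request:
{"name": "jog_arm", "arguments": {"motion": [[0,0,0,0,0,0,-1],[0,0,0,0,0,0,-1],[0,0,0,0,0,0,-1],[0,0,0,0,0,0,-1],[0,0,0,0,0,0,-1]]}}

```text
time_s: 15.65
ee_pos: [0.5722, 0.3525, 0.0962]
eef_rot: [-3.142, 0.0, 1.759]
force: [0.2, -0.2, -0.4]
grip_width: 0.0207
grip_force: 15.0
```

Request:
{"name": "jog_arm", "arguments": {"motion": [[0,0,-0.02,0,0,0,-1],[0,0,-0.03,0,0,0,-1],[0,0,-0.03,0,0,0,-1],[0,0,-0.03,0,0,0,-1],[0,0,-0.033,0,0,0,-1]]}}

```text
time_s: 16.15
ee_pos: [0.5719, 0.3524, 0.2402]
eef_rot: [-3.141, 0.0, 1.759]
force: [-0.1, -0.2, 0.1]
grip_width: 0.0207
grip_force: 15.0
```

Run:
```python
from h import *
st(); to(*c2w(0,.017),0.24)
```

```text
t 16.15 p [0.5719 0.3524 0.2402] r [-3.141  0.     1.759] F [-0.1 -0.2  0.1] w 0.0207 g 15.0
shift mm [-3.152e+02 -1.359e+02  3.000e-01] turn [-0.001  0.     0.   ]
```

Request:
{"name": "jog_arm", "arguments": {"motion": [[-0.03,-0.03,0,0,0,0,-1],[-0.035,-0.035,0,0,0,0,-1],[-0.035,-0.036,0,0,0,0,-1],[-0.035,-0.035,0,0,0,0,-1],[-0.035,0,0,0,0,0,-1]]}}

```text
time_s: 16.65
ee_pos: [0.4676, 0.159, 0.2397]
eef_rot: [3.141, -0.0, 1.76]
force: [0.6, 0.3, -0.1]
grip_width: 0.0205
grip_force: 15.0
```

Request:
{"name": "jog_arm", "arguments": {"motion": [[-0.035,0,0,0,0,0,-1],[-0.035,0,0,0,0,0,-1],[-0.035,0,0,0,0,0,-1],[-0.035,0,0,0,0,0,-1],[-0.006,0,0,0,0,0,-1]]}}

```text
time_s: 17.15
ee_pos: [0.498, 0.0142, 0.2393]
eef_rot: [3.142, 0.0, 1.756]
force: [0.0, 0.6, 0.3]
grip_width: 0.0211
grip_force: 15.0
```

Request:
{"name": "jog_arm", "arguments": {"motion": [[0,0,0,0,0,0,-1],[0,0,0,0,0,0,-1],[0,0,0,0,0,0,-1]]}}

```text
time_s: 17.45
ee_pos: [0.4976, 0.0179, 0.2393]
eef_rot: [3.142, -0.0, 1.76]
force: [0.2, 0.7, -0.2]
grip_width: 0.0209
grip_force: 15.0
```

Run:
```python
from h import *
st(); im,m=save('wrist','w7'); to(*c2w(0,.017),0.097)
im,m=save('top','t7');blobs(im,m,(98,120,80),(115,255,255),.118,30)
# carrier drift check: wrist image correlation near the bore prediction
```

```text
t 17.45 p [0.4976 0.0179 0.2393] r [ 3.142 -0.     1.76 ] F [ 0.2  0.7 -0.2] w 0.0209 g 15.0
shift mm [ -0.4  -0.4 142.3] turn [ 0.    -0.     0.001]
[137  73  35  46 866] [154.1  97.8] [0.8093 0.3082 0.118 ]
[46 93 10 18 93] [ 50.7 101.4] [0.807  0.6059 0.118 ]
[162 128   7   8  41] [164.7 131.1] [0.7103 0.2772 0.118 ]
[174 132  25  24 466] [186.  143.7] [0.6723 0.2167 0.118 ]
[153 172   8   8  51] [156.5 175.1] [0.5844 0.2991 0.118 ]
```

View pics/w7.png

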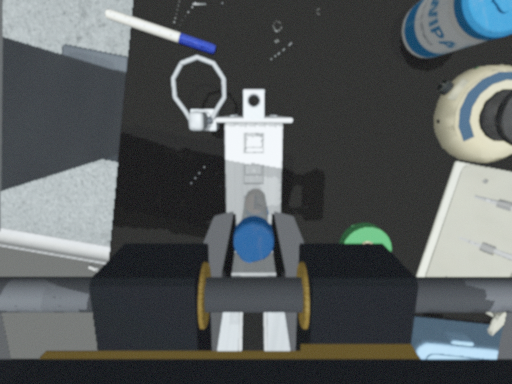

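Request:
{"name": "jog_arm", "arguments": {"motion": [[0,0,0.03,0,0,0,-1],[0,0,0.04,0,0,0,-1],[0,0,0.03,0,0,0,-1],[0,0,0.02,0,0,0,-1],[0,0,0.013,0,0,0,-1]]}}

```text
time_s: 18.05
ee_pos: [0.4972, 0.0174, 0.1048]
eef_rot: [-3.14, -0.0, 1.76]
force: [-1.4, 0.7, 0.0]
grip_width: 0.0201
grip_force: 15.0
```

Request:
{"name": "jog_arm", "arguments": {"motion": [[0,0,0.007,0,0,0,-1],[0,0,0,0,0,0,1],[0,0,0,0,0,0,1],[0,0,0,0,0,0,1],[0,0,0,0,0,0,1]]}}

```text
time_s: 18.55
ee_pos: [0.4981, 0.0169, 0.1]
eef_rot: [3.14, 0.0, 1.759]
force: [0.3, -0.3, 0.1]
grip_width: 0.049
grip_force: 0.0
```

Request:
{"name": "jog_arm", "arguments": {"motion": [[0,0,-0.02,0,0,0,1],[0,0,-0.04,0,0,0,1],[0,0,-0.04,0,0,0,1],[0,0,-0.04,0,0,0,1],[0.035,0.02,0,0,0,0,1]]}}

```text
time_s: 19.05
ee_pos: [0.5124, 0.0531, 0.2454]
eef_rot: [3.132, 0.002, 1.755]
force: [1.2, -0.4, -0.9]
grip_width: 0.0896
grip_force: 0.0
```

Request:
{"name": "jog_arm", "arguments": {"motion": [[0.038,0.028,0,0,0,0,1],[0.038,0.03,0,0,0,0,1],[0.038,0.03,0,0,0,0,1],[0.038,0.03,0,0,0,0,1],[0.038,0,0,0,0,0,1]]}}

```text
time_s: 19.55
ee_pos: [0.5926, 0.2655, 0.2382]
eef_rot: [-3.141, 0.0, 1.758]
force: [-0.1, -0.1, -0.2]
grip_width: 0.0942
grip_force: 0.0
```

Request:
{"name": "jog_arm", "arguments": {"motion": [[0.036,0,0,0,0,0,1],[0,0,0,0,0,0,1],[0,0,0,0,0,0,1]]}}

```text
time_s: 19.85
ee_pos: [0.5844, 0.2993, 0.2393]
eef_rot: [3.142, 0.0, 1.76]
force: [0.4, -0.1, 0.1]
grip_width: 0.0938
grip_force: 0.0
```

Run:
```python
from h import *
st(); im,m=save('wrist','w8'); blobs(im,m,(95,100,60),(118,255,255),.118,100); to(.584,.3,.096)
im,m=save('top','t8');blobs(im,m,(98,120,80),(115,255,255),.118,30)
```

```text
t 19.85 p [0.5844 0.2993 0.2393] r [3.142 0.    1.76 ] F [ 0.4 -0.1  0.1] w 0.0938 g 0.0
[ 347  141  165  115 6496] [440.7 193.3] [0.7642 0.3224 0.118 ]
[241 170  25  24 469] [253.3 181.7] [0.5839 0.2995 0.118 ]
[362 198  23  19 326] [372.9 207. ] [0.7036 0.2967 0.118 ]
[292 213  35  10 149] [306.5 216.4] [0.6419 0.2751 0.118 ]
[ 88 237  30  16 271] [101.6 244.7] [0.4462 0.2072 0.118 ]
[ 289  240   67   39 1970] [320.5 261.7] [0.6669 0.2304 0.118 ]
shift mm [  1.6  -0.4 143.5] turn [ 0.  0. -0.]
[137  73  35  46 842] [154.4  97.4] [0.8105 0.3074 0.118 ]
[46 92 10 19 92] [ 50.7 101.2] [0.8076 0.606  0.118 ]
[162 128   7   8  42] [164.7 131.2] [0.7101 0.277  0.118 ]
[174 132  25  24 460] [186.1 143.6] [0.6724 0.2165 0.118 ]
[265 197   8   8  43] [268.7 200.3] [ 0.5062 -0.0118  0.118 ]
[281 197   7   7  43] [283.9 200. ] [ 0.506  -0.0535  0.118 ]
[254 202   7   8  41] [257.  205.4] [0.4928 0.0206 0.118 ]
```

Request:
{"name": "jog_arm", "arguments": {"motion": [[0,0,0.03,0,0,0,1],[0,0,0.04,0,0,0,1],[0,0,0.04,0,0,0,1],[0,0,0.033,0,0,0,1],[0,0,0,0,0,0,-1]], "squeeze": 15}}

```text
time_s: 20.45
ee_pos: [0.583, 0.2969, 0.092]
eef_rot: [-3.134, 0.002, 1.757]
force: [1.1, 0.5, 0.3]
grip_width: 0.0887
grip_force: 0.0
```

Request:
{"name": "jog_arm", "arguments": {"motion": [[0,0,0,0,0,0,-1],[0,0,0,0,0,0,-1],[0,0,0,0,0,0,-1],[0,0,0,0,0,0,-1],[0,0,0,0,0,0,-1]]}}

```text
time_s: 20.95
ee_pos: [0.5847, 0.2991, 0.097]
eef_rot: [3.141, -0.0, 1.759]
force: [0.6, -0.6, 0.2]
grip_width: 0.0496
grip_force: 0.0
```

Request:
{"name": "jog_arm", "arguments": {"motion": [[0,0,0,0,0,0,-1],[0,0,0,0,0,0,-1],[0,0,0,0,0,0,-1],[0,0,0,0,0,0,-1],[0,0,0,0,0,0,-1]]}}

```text
time_s: 21.45
ee_pos: [0.5845, 0.2991, 0.0962]
eef_rot: [-3.142, 0.0, 1.759]
force: [0.2, -0.1, 0.5]
grip_width: 0.0209
grip_force: 15.0
```

Request:
{"name": "jog_arm", "arguments": {"motion": [[0,0,-0.02,0,0,0,-1],[0,0,-0.03,0,0,0,-1],[0,0,-0.03,0,0,0,-1],[0,0,-0.03,0,0,0,-1],[0,0,-0.033,0,0,0,-1]]}}

```text
time_s: 21.95
ee_pos: [0.5842, 0.299, 0.2402]
eef_rot: [-3.141, 0.0, 1.759]
force: [-0.2, 0.2, 0.3]
grip_width: 0.0207
grip_force: 15.0
```

Run:
```python
from h import *
st(); to(*c2w(0,.051),0.24)
```

```text
t 21.95 p [0.5842 0.299  0.2402] r [-3.141  0.     1.759] F [-0.2  0.2  0.3] w 0.0207 g 15.0
shift mm [-226.4 -138.     0.3] turn [-0.001  0.     0.   ]
```

Request:
{"name": "jog_arm", "arguments": {"motion": [[-0.025,-0.02,0,0,0,0,-1],[-0.03,-0.028,0,0,0,0,-1],[-0.03,-0.03,0,0,0,0,-1],[-0.03,-0.03,0,0,0,0,-1],[-0.03,-0.03,0,0,0,0,-1]]}}

```text
time_s: 22.45
ee_pos: [0.4748, 0.1296, 0.2392]
eef_rot: [3.141, 0.0, 1.759]
force: [1.2, 0.2, 0.3]
grip_width: 0.0204
grip_force: 15.0
```

Request:
{"name": "jog_arm", "arguments": {"motion": [[-0.03,0,0,0,0,0,-1],[-0.03,0,0,0,0,0,-1],[-0.021,0,0,0,0,0,-1],[0,0,0,0,0,0,-1],[0,0,0,0,0,0,-1]]}}

```text
time_s: 22.95
ee_pos: [0.4911, 0.0514, 0.2393]
eef_rot: [3.142, -0.0, 1.758]
force: [0.7, -0.1, 0.1]
grip_width: 0.0205
grip_force: 15.0
```

Run:
```python
from h import *
st(); to(*c2w(0,.051),0.097); im,m=save('wrist','w9'); 
print([proj(m,[*c2w(*p[:2]),p[2]])[0].round(1) for p in [(0,.093,.126),(-.046,.076,.16)]])
g=cv2.cvtColor(im,cv2.COLOR_RGB2GRAY); u,v=proj(m,[*c2w(0,.093),.126])[0].astype(int)
q=g[v-14:v+15,u-14:u+15]; y,x=np.where(q<90); print(u,v,q.min()); print((q//26)[::2,::2])
```

```text
t 22.95 p [0.4911 0.0514 0.2393] r [ 3.142 -0.     1.758] F [ 0.7 -0.1  0.1] w 0.0205 g 15.0
shift mm [ -0.6  -0.3 142.3] turn [ 0.    -0.    -0.001]
[array([253.4, 139.3]), array([196.9, 164. ])]
253 139 31
[[2 2 2 2 2 2 1 2 2 2 2 2 2 2 2]
 [2 2 2 3 3 3 3 3 3 3 3 3 3 2 2]
 [1 2 6 8 8 8 8 8 8 8 8 8 7 2 2]
 [2 2 7 9 9 9 9 9 9 9 9 9 8 3 2]
 [2 2 7 9 9 9 8 7 7 8 9 9 8 3 2]
 [1 2 7 9 9 6 3 2 3 5 8 9 8 3 1]
 [1 2 7 9 8 4 1 1 1 2 7 9 8 3 2]
 [1 2 6 9 8 3 1 1 1 2 6 9 8 3 1]
 [2 2 6 9 8 5 2 2 2 4 7 9 8 3 2]
 [4 4 7 9 9 7 5 4 4 6 8 9 8 4 4]
 [5 5 7 9 9 9 8 7 7 8 9 9 8 5 5]
 [5 5 7 9 9 9 9 9 9 9 9 9 8 5 5]
 [5 5 7 9 9 9 9 9 9 9 9 9 8 5 5]
 [5 5 7 8 9 9 9 9 9 9 9 9 8 5 5]
 [5 5 7 8 9 9 9 9 9 9 9 9 8 5 5]]
```

Request:
{"name": "jog_arm", "arguments": {"motion": [[0,0,0.03,0,0,0,-1],[0,0,0.04,0,0,0,-1],[0,0,0.03,0,0,0,-1],[0,0,0.02,0,0,0,-1],[0,0,0.013,0,0,0,-1]]}}

```text
time_s: 23.5
ee_pos: [0.4907, 0.0522, 0.1049]
eef_rot: [-3.14, -0.0, 1.76]
force: [0.4, -1.5, 0.1]
grip_width: 0.0209
grip_force: 15.0
```

Request:
{"name": "jog_arm", "arguments": {"motion": [[0,0,0.007,0,0,0,-1],[0,0,0,0,0,0,1],[0,0,0,0,0,0,1],[0,0,0,0,0,0,1],[0,0,0,0,0,0,1]]}}

```text
time_s: 24.0
ee_pos: [0.4915, 0.0513, 0.0999]
eef_rot: [3.14, 0.0, 1.759]
force: [-1.0, -0.1, -0.3]
grip_width: 0.0495
grip_force: 0.0
```

Request:
{"name": "jog_arm", "arguments": {"motion": [[0,0,-0.02,0,0,0,1],[0,0,-0.04,0,0,0,1],[0,0,-0.04,0,0,0,1],[0,0,-0.04,0,0,0,-1],[0,0,-0.04,0,0,0,-1]]}}

```text
time_s: 24.5
ee_pos: [0.4909, 0.0512, 0.2814]
eef_rot: [3.141, 0.0, 1.759]
force: [0.3, -0.4, 0.2]
grip_width: 0.0639
grip_force: 0.0
```

Request:
{"name": "jog_arm", "arguments": {"motion": [[0,0,-0.03,0,0,0,-1],[-0.03,0,0,0,0,0,-1],[-0.035,0,0,0,0,0,-1],[-0.035,0,0,0,0,0,-1],[-0.035,0,0,0,0,0,-1]]}}

```text
time_s: 25.0
ee_pos: [0.5165, -0.0827, 0.3098]
eef_rot: [3.141, 0.0, 1.759]
force: [0.1, -0.5, 0.2]
grip_width: 0.024
grip_force: 0.0
```

Request:
{"name": "jog_arm", "arguments": {"motion": [[-0.035,0,0,0,0,0,-1],[-0.035,0,0,0,0,0,-1],[-0.035,0,0,0,0,0,-1],[-0.035,0,0,0,0,0,-1],[-0.012,0,0,0,0,0,-1]]}}

```text
time_s: 25.5
ee_pos: [0.5447, -0.2333, 0.3089]
eef_rot: [-3.141, -0.0, 1.757]
force: [0.3, 0.6, 0.2]
grip_width: 0.0003
grip_force: 0.0
```

Run:
```python
from h import *
st(); to(*c2w(0,-.228),0.235)
im,m=save('top','t10');blobs(im[190:,225:],m,(98,120,80),(115,255,255),.118,30)
im,m=save('wrist','w10')
```

```text
t 25.5 p [ 0.5447 -0.2333  0.3089] r [-3.141 -0.     1.757] F [0.3 0.6 0.2] w 0.0003 g 0.0
shift mm [10.1  0.3 73.9] turn [-0.    -0.    -0.002]
[40  7  8  8 42] [43.7 10.4] [1.0878 0.6383 0.118 ]
[56  7  7  7 43] [58.9 10. ] [1.0874 0.5931 0.118 ]
[19 12  7  7 42] [22.  14.9] [1.0754 0.7025 0.118 ]
[29 12  7  8 41] [32.  15.4] [1.073  0.6724 0.118 ]
```

View pics/w10.png

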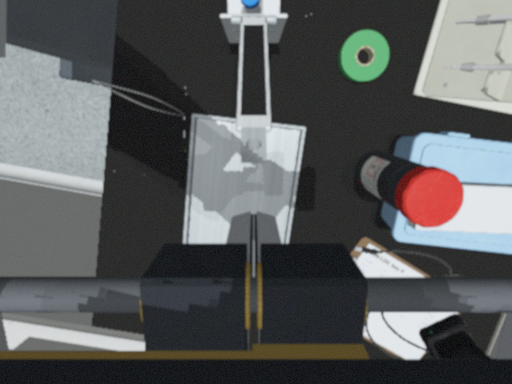

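Request:
{"name": "jog_arm", "arguments": {"motion": [[0,0,0.037,0,0,0,-1],[0,0,0.037,0,0,0,-1],[0.01,0,0,0,0,0,-1],[0.01,0,0,0,0,0,-1],[0.015,0,0,0,0,0,-1]]}}

```text
time_s: 26.1
ee_pos: [0.5389, -0.1954, 0.2381]
eef_rot: [3.138, 0.003, 1.759]
force: [-0.3, -1.8, 1.3]
grip_width: 0.0002
grip_force: 1.0
```

Request:
{"name": "jog_arm", "arguments": {"motion": [[0.02,0,-0.005,0,0,0,-1],[0.02,0,-0.005,0,0,0,-1],[0.02,0,-0.01,0,0,0,-1],[0.02,0,-0.01,0,0,0,-1],[0.02,0,-0.01,0,0,0,-1]]}}

```text
time_s: 26.6
ee_pos: [0.5191, -0.0958, 0.2771]
eef_rot: [3.14, 0.0, 1.76]
force: [0.4, -0.0, 0.3]
grip_width: 0.0005
grip_force: 0.2
```

Request:
{"name": "jog_arm", "arguments": {"motion": [[0.02,0,0,0,0,0,-1],[0.02,0,0,0,0,0,-1],[0.02,0,0,0,0,0,-1],[0.02,0,0,0,0,0,-1],[0.02,0,0,0,0,0,-1]]}}

```text
time_s: 27.1
ee_pos: [0.5002, 0.0024, 0.2767]
eef_rot: [3.14, 0.0, 1.76]
force: [0.2, 0.4, -1.3]
grip_width: 0.0006
grip_force: 0.0
```

Run:
```python
from h import *
st(); to(*c2w(0,.02),0.275)
im,m=save('scene','s11')
im,m=save('wrist','w11')
w=cv2.imread('pics/s11.png')[130:290,160:400]; w2=cv2.imread('pics/w11.png')
cv2.imwrite('pics/v11.png',np.hstack([cv2.resize(w,(450,300),interpolation=2),cv2.resize(w2,(350,300))]))
```

```text
t 27.1 p [0.5002 0.0024 0.2767] r [3.14 0.   1.76] F [ 0.2  0.4 -1.3] w 0.0006 g 0.0
shift mm [18.3  0.   1.7] turn [0.002 0.    0.001]
```

View pics/v11.png

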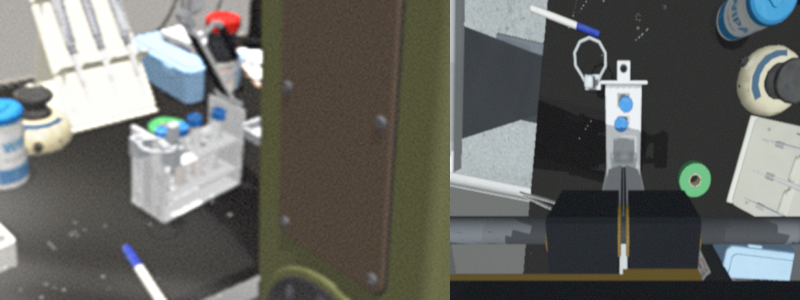

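Request:
{"name": "jog_arm", "arguments": {"motion": [[0.02,0,0,0,0,0,-1],[0.02,0,0,0,0,0,-1],[0.02,0,0,0,0,0,-1],[0,0,0,0,0,0,-1],[0,0,0,0,0,0,-1]]}}

```text
time_s: 27.7
ee_pos: [0.4896, 0.0591, 0.2759]
eef_rot: [3.141, 0.0, 1.76]
force: [0.8, -0.6, 0.5]
grip_width: 0.0006
grip_force: 0.0
```

Request:
{"name": "jog_arm", "arguments": {"motion": [[0,0,-0.02,0,0,0,-1],[0,0,0,0,0,0,-1],[0,0,0,0,0,0,-1],[0,0,0,0,0,0,-1],[0,0,0,0,0,0,-1]]}}

```text
time_s: 28.2
ee_pos: [0.4896, 0.0589, 0.2946]
eef_rot: [-3.141, -0.0, 1.759]
force: [0.2, -0.6, 0.0]
grip_width: 0.0005
grip_force: 0.0
```

Run:
```python
from h import *
st()
im,m=save('wrist','w12'); im,m=save('top','t12')
w=cv2.imread('pics/t12.png')[165:245,215:335]; w2=cv2.imread('pics/w12.png')
cv2.imwrite('pics/v12.png',np.hstack([cv2.resize(w,(400,300),interpolation=2),cv2.resize(w2,(400,300))]))
```

```text
t 28.2 p [0.4896 0.0589 0.2946] r [-3.141 -0.     1.759] F [ 0.2 -0.6  0. ] w 0.0005 g 0.0
```

View pics/v12.png

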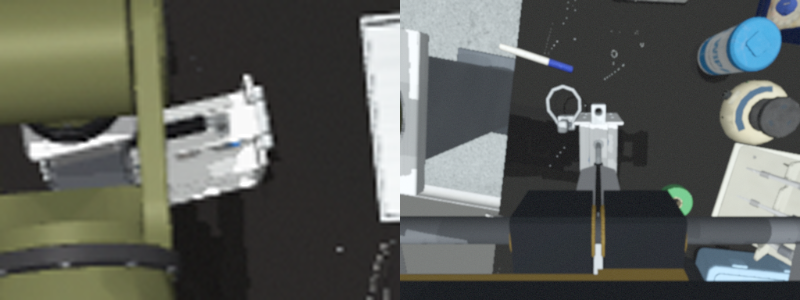

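Request:
{"name": "jog_arm", "arguments": {"motion": [[0.008,-0.02,0,0,0,0,0],[0.009,-0.026,0,0,0,0,0],[0,0,0.03,0,0,0,0],[0,0,0.03,0,0,0,0],[0,0,0.015,0,0,0,0]]}}

```text
time_s: 28.8
ee_pos: [0.4404, 0.0672, 0.2181]
eef_rot: [-3.139, -0.0, 1.759]
force: [-0.7, 0.2, -0.6]
grip_width: 0.0372
grip_force: 0.0
```

Request:
{"name": "jog_arm", "arguments": {"motion": [[0,0,0,0,0,0,0],[0,0,0,0,0,0,0],[0,0,0,0,0,0,0]]}}

```text
time_s: 29.1
ee_pos: [0.4418, 0.0672, 0.2213]
eef_rot: [3.14, 0.0, 1.759]
force: [-0.5, -0.8, -0.7]
grip_width: 0.0469
grip_force: 0.0
```

Run:
```python
from h import *
st(); to(*c2w(-.046,.076),0.141)
im,m=save('wrist','w13')
print([(n,proj(m,[*c2w(*p[:2]),p[2]])[0].round(1)) for n,p in dict(tip=(0,.093,.136),boretop=(0,.093,.126),pintop=(-.046,.076,.16),ringhinge=(-.046,.076,.133),ringend=(-.046,.126,.142)).items()])
w2=cv2.imread('pics/w13.png')[60:320,100:420]
cv2.imwrite('pics/v13.png',cv2.resize(w2,None,fx=2.3,fy=2.3,interpolation=2))
```

```text
t 29.1 p [0.4418 0.0672 0.2213] r [3.14  0.    1.759] F [-0.5 -0.8 -0.7] w 0.0469 g 0.0
shift mm [-0.3 -0.9 80.3] turn [ 0.002  0.    -0.   ]
[('tip', array([307.6, 171.9])), ('boretop', array([305.7, 169.7])), ('pintop', array([252.7, 199.1])), ('ringhinge', array([252.7, 190.7])), ('ringend', array([252.7, 132.5]))]
```

View pics/v13.png

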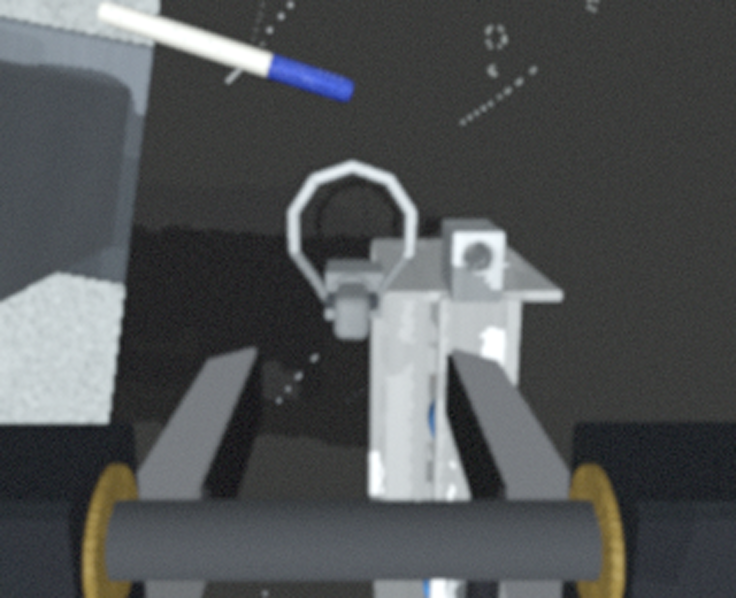

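Request:
{"name": "jog_arm", "arguments": {"motion": [[0,-0.001,0.03,0,0,0,0],[0,0,0.03,0,0,0,0],[0,0,0.015,0,0,0,0],[0,0,0.005,0,0,0,0],[0,0,0,0,0,0,0]]}}

```text
time_s: 29.65
ee_pos: [0.4406, 0.067, 0.1406]
eef_rot: [3.141, 0.0, 1.759]
force: [0.6, 0.2, -0.3]
grip_width: 0.047
grip_force: 0.0
```

Request:
{"name": "jog_arm", "arguments": {"motion": [[0,0,0,0,0,0,-0.4],[0,0,0,0,0,0,-0.6],[0,0,0,0,0,0,-0.8],[0,0,0,0,0,0,-1],[0,0,0,0,0,0,-1]], "squeeze": 25}}

```text
time_s: 30.15
ee_pos: [0.4405, 0.0671, 0.1405]
eef_rot: [3.141, 0.0, 1.759]
force: [-0.1, -0.2, -0.5]
grip_width: 0.0116
grip_force: 25.0
```

Request:
{"name": "jog_arm", "arguments": {"motion": [[0,0,0,0,0,0,-1],[0,0,0,0,0,0,-1],[0,0,0,0,0,0,-1]]}}

```text
time_s: 30.45
ee_pos: [0.4404, 0.0671, 0.1404]
eef_rot: [3.141, 0.0, 1.759]
force: [-0.3, -0.0, 2.3]
grip_width: 0.0114
grip_force: 25.0
```

Run:
```python
from h import *
st(); to(*c2w(0,.093),0.141+.06)
im,m=save('wrist','w14')
```

```text
t 30.45 p [0.4404 0.0671 0.1404] r [3.141 0.    1.759] F [-0.3 -0.   2.3] w 0.0114 g 25.0
shift mm [ 16.6  46.6 -60.6] turn [0. 0. 0.]
```

Request:
{"name": "jog_arm", "arguments": {"motion": [[0,0,-0.01,0,0,0,-1],[0,0,-0.015,0,0,0,-1],[0,0,-0.02,0,0,0,-1],[0,0,-0.02,0,0,0,-1],[0,0,0,0,0,0,-1]]}}

```text
time_s: 31.0
ee_pos: [0.4412, 0.0671, 0.2078]
eef_rot: [3.138, 0.0, 1.759]
force: [0.5, -0.0, -1.0]
grip_width: 0.0117
grip_force: 25.0
```

Request:
{"name": "jog_arm", "arguments": {"motion": [[0.008,0.023,0,0,0,0,-1],[0.009,0.024,0,0,0,0,-1],[0,0,0,0,0,0,-1],[0,0,0,0,0,0,-1],[0,0,0,0,0,0,-1]]}}

```text
time_s: 31.5
ee_pos: [0.4827, 0.0922, 0.2048]
eef_rot: [-3.141, -0.0, 1.759]
force: [-0.2, -0.2, 0.0]
grip_width: 0.0121
grip_force: 25.0
```

Run:
```python
from h import *
st(); to(*c2w(0,.093),0.141+.06)
im,m=save('wrist','w15')
print([(n,proj(m,[*c2w(*p[:2]),p[2]])[0].round(1)) for n,p in dict(tip=(0,.093,.136),pintop=(0,.093,.222),pinend=(0,.093,.147)).items()])
im,_=save('scene','s15')
w2=cv2.imread('pics/w15.png')[80:280,150:360]; s=cv2.imread('pics/s15.png')[140:260,190:320]
cv2.imwrite('pics/v15.png',np.hstack([cv2.resize(w2,(420,400),interpolation=2),cv2.resize(s,(380,400),interpolation=2)]))
```

```text
t 31.5 p [0.4827 0.0922 0.2048] r [-3.141 -0.     1.759] F [-0.2 -0.2  0. ] w 0.0121 g 25.0
shift mm [-0.2  0.4  3.8] turn [-0.001 -0.    -0.   ]
[('tip', array([254.4, 196.5])), ('pintop', array([254.9, 237.9])), ('pinend', array([254.5, 200.2]))]
```

View pics/v15.png

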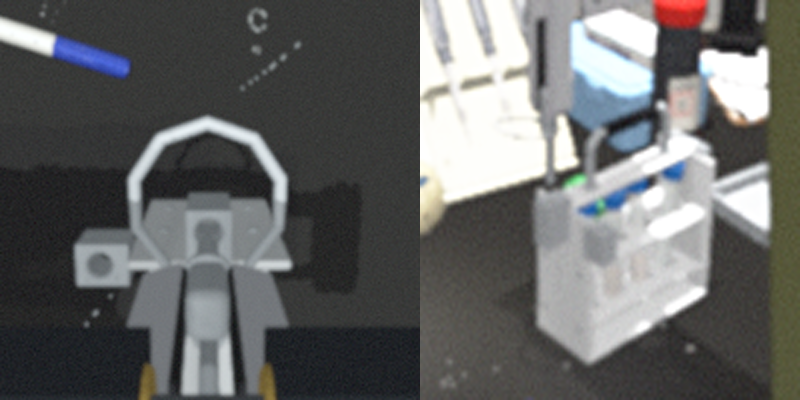

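Request:
{"name": "jog_arm", "arguments": {"motion": [[0,0,0.01,0,0,0,-1],[0,0,0.005,0,0,0,-1],[0,0,0.003,0,0,0,-1],[0,0,0,0,0,0,-1]]}}

```text
time_s: 32.0
ee_pos: [0.4831, 0.0924, 0.1867]
eef_rot: [-3.141, -0.0, 1.759]
force: [0.6, 0.7, -1.3]
grip_width: 0.0115
grip_force: 25.0
```

Request:
{"name": "jog_arm", "arguments": {"motion": [[0,0,0.002,0,0,0,-1],[0,0,0.002,0,0,0,-1],[0,0,0.002,0,0,0,-1],[0,0,0,0,0,0,-1]]}}

```text
time_s: 32.4
ee_pos: [0.4833, 0.0925, 0.181]
eef_rot: [-3.141, -0.0, 1.759]
force: [0.6, -0.4, -1.1]
grip_width: 0.0115
grip_force: 25.0
```

Request:
{"name": "jog_arm", "arguments": {"motion": [[0,0,0.003,0,0,0,-1],[0,0,0.003,0,0,0,-1],[0,0,0.003,0,0,0,-1],[0,0,0,0,0,0,-1]]}}

```text
time_s: 32.8
ee_pos: [0.4831, 0.0925, 0.1717]
eef_rot: [-3.141, -0.0, 1.759]
force: [-0.5, 0.1, -1.3]
grip_width: 0.0115
grip_force: 25.0
```

Request:
{"name": "jog_arm", "arguments": {"motion": [[0,0,0.004,0,0,0,-1],[0,0,0.004,0,0,0,-1],[0,0,0.004,0,0,0,-1],[0,0,0.004,0,0,0,-1],[0,0,0,0,0,0,-1]]}}

```text
time_s: 33.3
ee_pos: [0.4831, 0.0925, 0.1556]
eef_rot: [-3.141, -0.0, 1.759]
force: [-0.0, 0.8, 0.2]
grip_width: 0.0117
grip_force: 25.0
```

Request:
{"name": "jog_arm", "arguments": {"motion": [[0,0,0.003,0,0,0,-1],[0,0,0.002,0,0,0,-1],[0,0,0.001,0,0,0,-1],[0,0,0,0,0,0,-1]]}}

```text
time_s: 33.7
ee_pos: [0.4834, 0.0925, 0.1504]
eef_rot: [3.142, -0.0, 1.759]
force: [-0.8, -0.1, 0.4]
grip_width: 0.0115
grip_force: 25.0
```

Request:
{"name": "jog_arm", "arguments": {"motion": [[0,0,0.002,0,0,0,-1],[0,0,0,0,0,0,-1],[0,0,0,0,0,0,-1]]}}

```text
time_s: 34.0
ee_pos: [0.4839, 0.0927, 0.1499]
eef_rot: [3.139, -0.0, 1.759]
force: [-5.4, 0.2, 17.4]
grip_width: 0.012
grip_force: 25.0
```

Request:
{"name": "jog_arm", "arguments": {"motion": [[0,0,-0.002,0,0,0,0],[0,0,0,0,0,0,0],[0,0,0,0,0,0,0],[0,0,0,0,0,0,0],[0,0,0,0,0,0,0]]}}

```text
time_s: 34.5
ee_pos: [0.4833, 0.0925, 0.1501]
eef_rot: [-3.141, -0.0, 1.759]
force: [-0.7, -0.2, 0.8]
grip_width: 0.0464
grip_force: 0.0
```

Request:
{"name": "jog_arm", "arguments": {"motion": [[0,0,-0.01,0,0,0,0],[0,0,-0.02,0,0,0,0],[0,0,-0.025,0,0,0,0],[0.02,0,0,0,0,0,-1],[0.029,0,0,0,0,0,-1]]}}

```text
time_s: 35.0
ee_pos: [0.4746, 0.1406, 0.2067]
eef_rot: [3.14, 0.0, 1.757]
force: [0.4, 0.1, -0.4]
grip_width: 0.0345
grip_force: 0.0
```

Request:
{"name": "jog_arm", "arguments": {"motion": [[0,0,0,0,0,0,-1],[0,0,0,0,0,0,-1],[0,0,0,0,0,0,-1],[0,0,0,0,0,0,-1],[0,0,0,0,0,0,-1]]}}

```text
time_s: 35.5
ee_pos: [0.4743, 0.1402, 0.2053]
eef_rot: [-3.142, 0.0, 1.758]
force: [-0.1, -0.0, -0.2]
grip_width: 0.0003
grip_force: 0.0
```

Run:
```python
from h import *
st(); to(*c2w(0,.142),.16)
im,m=save('wrist','w16'); im,_=save('scene','s16')
print([(n,proj(m,[*c2w(*p[:2]),p[2]])[0].round(1)) for n,p in dict(pintop=(0,.093,.170),ringend=(0,.143,.152)).items()])
w2=cv2.imread('pics/w16.png')[130:290,150:360]; s=cv2.imread('pics/s16.png')[140:260,190:320]
cv2.imwrite('pics/v16.png',np.hstack([cv2.resize(w2,(420,320),interpolation=2),cv2.resize(s,(347,320),interpolation=2)]))
```

```text
t 35.5 p [0.4743 0.1402 0.2053] r [-3.142  0.     1.758] F [-0.1 -0.  -0.2] w 0.0003 g 0.0
shift mm [ 0.1 -0.3 45.3] turn [-0.     0.    -0.001]
[('pintop', array([253.5, 272.4])), ('ringend', array([253.4, 200.1]))]
```

View pics/v16.png

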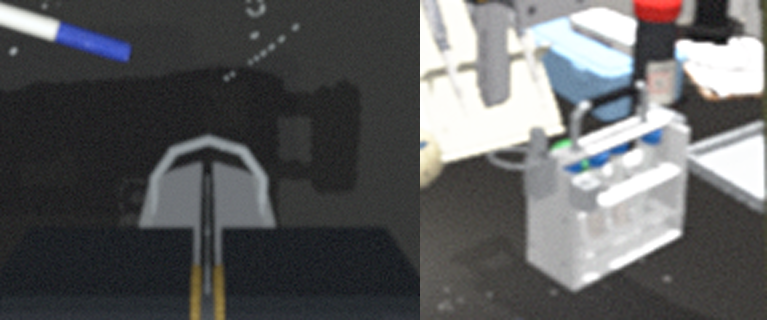

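Request:
{"name": "jog_arm", "arguments": {"motion": [[0,0,0.03,0,0,0,-1],[0,0,0.015,0,0,0,-1],[0,0,0.01,0,0,0,-1],[0,0,0.01,0,0,0,-1],[0,0,0.01,0,0,0,-1]]}}

```text
time_s: 36.1
ee_pos: [0.4745, 0.1407, 0.13]
eef_rot: [3.141, -0.0, 1.759]
force: [0.3, -0.5, -0.0]
grip_width: 0.0007
grip_force: 0.0
```

Request:
{"name": "jog_arm", "arguments": {"motion": [[0,0,0.01,0,0,0,-1],[0,0,0.008,0,0,0,-1],[0,0,0,0,0,0,-1],[0,0,0,0,0,0,-1],[0,0,0,0,0,0,-1]]}}

```text
time_s: 36.6
ee_pos: [0.4744, 0.1407, 0.1127]
eef_rot: [3.141, -0.0, 1.759]
force: [-0.5, 0.7, -1.4]
grip_width: 0.0005
grip_force: 0.0
```

Request:
{"name": "jog_arm", "arguments": {"motion": [[0.03,0,0,0,0,0,-1],[0.03,0,0,0,0,0,-1],[0,0,-0.04,0,0,0,-1],[0,0,-0.04,0,0,0,-1],[0,0,-0.03,0,0,0,-1]]}}

```text
time_s: 37.1
ee_pos: [0.4632, 0.1999, 0.2251]
eef_rot: [3.139, -0.0, 1.759]
force: [0.5, -0.0, 0.1]
grip_width: 0.0004
grip_force: 0.0
```

Run:
```python
from h import *
st()
im,m=save('scene','s17'); im,_=save('wrist','w17')
s=cv2.imread('pics/s17.png')[140:260,190:320]; w2=cv2.imread('pics/w17.png')[130:330,150:360]
cv2.imwrite('pics/v17.png',np.hstack([cv2.resize(w2,(367,350),interpolation=2),cv2.resize(s,(379,350),interpolation=2)]))
```

```text
t 37.1 p [0.4632 0.1999 0.2251] r [ 3.139 -0.     1.759] F [ 0.5 -0.   0.1] w 0.0004 g 0.0
```

View pics/v17.png

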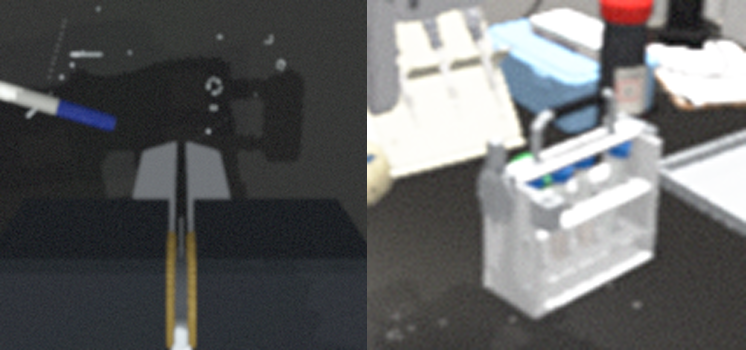

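Run:
```python
from h import *
n=ctrl.camera_model('scene')
for y in (-.045,-.033,0,.033,.045): print(y,proj(n,[*c2w(0,y),.173])[0].round(1),proj(n,[*c2w(0,y),.131])[0].round(1))
a=cv2.imread('pics/s16.png',0).astype(int);b=cv2.imread('pics/s17.png',0).astype(int)
d=np.abs(a-b)
th=np.linspace(0,2*np.pi,9)[:-1]
for phi,nm in ((0.17,'open'),(0.17-1.75,'closed')):
    for k in th:
        r=29+22*np.cos(k); x=22*np.sin(k)/1000; r/=1000
        p=[*c2w(x,.093+r*np.cos(phi)),.143+r*np.sin(phi)]; u,v=np.rint(proj(n,p)[0]).astype(int)
        print(nm,(u,v),d[v-1:v+2,u-1:u+2].max(),end=' ')
    print()
A=a[175:230,205:260];B=b[175:230,205:260]
s=d[175:230,205:260]; y,x=np.where(s>25); print(len(x)); print([(int(i+205),int(j+175)) for i,j in zip(x,y)][::6])
st()
```

```text
-0.045 [273.9 171.1] [273.2 185.4]
-0.033 [270.7 172.2] [270.1 186.6]
0 [261.7 175.5] [261.2 190.2]
0.033 [252.3 179. ] [252.  193.9]
0.045 [248.8 180.3] [248.6 195.3]
open (np.int64(218), np.int64(200)) 78 open (np.int64(216), np.int64(197)) 75 open (np.int64(219), np.int64(195)) 31 open (np.int64(226), np.int64(195)) 77 open (np.int64(232), np.int64(197)) 18 open (np.int64(234), np.int64(200)) 11 open (np.int64(231), np.int64(202)) 18 open (np.int64(224), np.int64(202)) 79 
closed (np.int64(234), np.int64(215)) 20 closed (np.int64(230), np.int64(210)) 10 closed (np.int64(229), np.int64(204)) 33 closed (np.int64(230), np.int64(199)) 17 closed (np.int64(234), np.int64(199)) 11 closed (np.int64(238), np.int64(204)) 41 closed (np.int64(240), np.int64(211)) 17 closed (np.int64(238), np.int64(215)) 24 
304
[(212, 175), (218, 175), (212, 176), (218, 176), (213, 177), (219, 177), (215, 178), (221, 178), (219, 179), (249, 180), (247, 182), (248, 183), (232, 188), (234, 189), (243, 194), (222, 195), (228, 195), (242, 195), (248, 195), (222, 196), (228, 196), (240, 196), (249, 196), (218, 197), (241, 197), (248, 197), (217, 198), (241, 198), (247, 198), (253, 198), (236, 199), (242, 199), (248, 199), (218, 200), (236, 200), (242, 200), (248, 200), (222, 201), (237, 201), (244, 201), (222, 202), (228, 202), (244, 202), (227, 203), (245, 203), (244, 204), (244, 205), (229, 206), (246, 207), (248, 219), (245, 221)]
t 37.2 p [0.4643 0.2002 0.2268] r [ 3.134e+00 -1.000e-03  1.759e+00] F [-0.1 -0.4  0.2] w 0.0003 g 0.0
```

Request:
{"name": "jog_arm", "arguments": {"motion": [[-0.03,0,-0.02,0,0,0,0],[-0.04,0,0,0,0,0,0],[-0.04,0,0,0,0,0,0],[-0.04,0,0,0,0,0,0],[-0.04,0,0,0,0,0,0]]}}

```text
time_s: 37.7
ee_pos: [0.4984, 0.0113, 0.2418]
eef_rot: [-3.141, -0.0, 1.759]
force: [0.8, 0.9, 0.7]
grip_width: 0.0371
grip_force: 0.0
```

Request:
{"name": "jog_arm", "arguments": {"motion": [[-0.013,0,0,0,0,0,0],[0,0,0,0,0,0,0],[0,0,0,0,0,0,0]]}}

```text
time_s: 38.0
ee_pos: [0.5007, 0.001, 0.242]
eef_rot: [-3.141, -0.0, 1.759]
force: [0.5, -0.1, -0.6]
grip_width: 0.0469
grip_force: 0.0
```

Run:
```python
from h import *
st(); to(*c2w(0,0),.154)
im,m=save('wrist','w18'); g=cv2.cvtColor(im,cv2.COLOR_RGB2GRAY)
for nm,p in dict(park=(-.046,.076,.126),pintop=(0,.093,.170),ringopen=(0,.143,.152)).items():
    u,v=np.rint(proj(m,[*c2w(*p[:2]),p[2]])[0]).astype(int); print(nm,u,v); 
    if nm!='ringopen' : print((g[max(v-16,0):v+17:2,u-16:u+17:2]//26))
t,mt=save('top','t18'); a=t[150:235,320:435]; q=cv2.inRange(a,(150,)*3,(255,)*3); q=cv2.morphologyEx(q,cv2.MORPH_OPEN,np.ones((5,5)))
c=max(cv2.findContours(q,0,2)[0],key=cv2.contourArea); r=cv2.minAreaRect(c); print(r)
B=np.array([ray(mt,b[0]+320,b[1]+150,.015) for b in cv2.boxPoints(r)]); print(B.round(3),B.mean(0))
```

```text
t 38.0 p [0.5007 0.001  0.242 ] r [-3.141 -0.     1.759] F [ 0.5 -0.1 -0.6] w 0.0469 g 0.0
shift mm [-0.3 -0.3 88. ] turn [-0. -0.  0.]
park 202 100
[[1 1 1 1 1 1 1 1 1 2 1 1 1 1 1 1 1]
 [1 2 1 1 1 1 1 1 1 1 1 1 1 1 1 1 2]
 [2 2 3 4 4 4 4 4 4 4 4 4 4 4 3 2 2]
 [1 2 6 8 8 8 8 8 8 8 8 8 8 8 7 4 2]
 [2 2 7 9 9 9 9 8 8 9 9 9 9 9 8 5 2]
 [1 2 7 9 9 8 7 6 6 7 8 9 9 9 8 4 2]
 [2 2 7 9 9 7 4 3 3 3 6 8 9 9 8 5 3]
 [1 2 7 9 8 5 3 3 2 1 4 8 9 9 8 7 7]
 [1 2 7 9 8 5 3 3 1 1 3 8 9 9 9 9 9]
 [1 2 7 9 8 6 4 3 2 1 4 8 9 9 9 7 7]
 [1 2 7 9 9 8 6 4 3 3 6 8 9 9 8 5 3]
 [1 2 6 9 9 9 8 7 7 7 8 9 9 9 8 5 2]
 [1 1 6 9 9 9 9 9 9 9 9 9 9 9 8 5 2]
 [1 2 5 7 8 8 8 8 8 8 8 8 8 8 7 5 2]
 [1 1 2 2 2 2 2 2 2 2 2 2 2 2 2 1 1]
 [2 2 1 1 1 1 1 1 1 1 1 1 1 1 1 1 1]
 [1 1 1 1 1 1 2 1 1 1 1 1 1 1 1 1 1]]
pintop 253 74
[[2 1 1 1 1 1 1 2 2 1 1 1 2 1 2 1 1]
 [1 1 1 2 2 2 2 1 1 2 1 2 1 1 1 1 1]
 [1 1 1 1 1 1 1 1 1 1 1 1 1 2 1 1 1]
 [1 1 1 1 1 2 3 4 4 4 4 3 2 1 1 2 1]
 [1 1 2 4 4 5 7 7 7 7 7 6 4 3 2 1 1]
 [2 1 3 8 8 7 8 8 8 8 8 7 6 7 3 1 1]
 [1 1 4 8 8 7 8 8 8 8 8 8 7 8 4 1 1]
 [2 1 4 8 8 7 8 8 8 8 8 8 7 7 4 1 1]
 [1 1 2 6 6 7 8 8 8 8 8 8 6 5 3 1 1]
 [3 3 3 4 4 7 8 8 8 8 8 8 6 4 3 3 2]
 [6 5 5 4 5 7 8 9 8 8 8 8 6 4 4 5 5]
 [5 5 4 4 4 7 8 9 8 8 8 8 6 4 4 4 5]
 [5 5 5 4 4 6 8 8 8 8 8 7 5 4 5 5 5]
 [4 4 5 6 6 6 6 6 6 7 6 6 7 7 6 5 5]
 [2 2 4 7 8 7 4 4 4 4 4 4 6 7 4 3 2]
 [3 1 3 8 9 7 5 4 5 4 5 5 7 7 3 1 2]
 [2 1 3 8 9 8 6 6 6 6 6 6 7 8 3 2 1]]
ringopen 253 8
((51.001136779785156, 43.512718200683594), (52.48139190673828, 91.3891372680664), 84.87181091308594)
[[ 0.603 -0.177  0.015]
 [ 0.621 -0.449  0.015]
 [ 0.465 -0.452  0.015]
 [ 0.447 -0.185  0.015]] [ 0.53402022 -0.31557989  0.015     ]
```

Request:
{"name": "jog_arm", "arguments": {"motion": [[0,0,0.03,0,0,0,0],[0,0,0.03,0,0,0,0],[0,0,0.02,0,0,0,0],[0,0,0.008,0,0,0,0],[0,0,0,0,0,0,0]]}}

```text
time_s: 38.6
ee_pos: [0.5006, 0.0009, 0.1539]
eef_rot: [-3.14, -0.0, 1.76]
force: [0.1, 0.3, 1.4]
grip_width: 0.0468
grip_force: 0.0
```

Request:
{"name": "jog_arm", "arguments": {"motion": [[0,0,0,0,0,0,-0.5],[0,0,0,0,0,0,-0.7],[0,0,0,0,0,0,-1],[0,0,0,0,0,0,-1],[0,0,0,0,0,0,-1]], "squeeze": 55}}

```text
time_s: 39.1
ee_pos: [0.501, 0.0001, 0.1545]
eef_rot: [3.141, 0.0, 1.759]
force: [-2.2, -0.3, 2.3]
grip_width: 0.0105
grip_force: 55.1
```

Request:
{"name": "jog_arm", "arguments": {"motion": [[0,0,0,0,0,0,-1],[0,0,0,0,0,0,-1],[0,0,0,0,0,0,-1]]}}

```text
time_s: 39.4
ee_pos: [0.5009, 0.0001, 0.1545]
eef_rot: [3.141, 0.0, 1.759]
force: [-2.7, -0.4, 4.9]
grip_width: 0.0105
grip_force: 55.0
```

Request:
{"name": "jog_arm", "arguments": {"motion": [[0,0,-0.003,0,0,0,-1],[0,0,-0.003,0,0,0,-1],[0,0,-0.003,0,0,0,-1],[0,0,-0.003,0,0,0,-1],[0,0,0,0,0,0,-1]]}}

```text
time_s: 39.9
ee_pos: [0.501, 0.0002, 0.1665]
eef_rot: [3.141, 0.0, 1.759]
force: [0.6, 0.5, -9.0]
grip_width: 0.0105
grip_force: 55.0
```

Run:
```python
from h import *
st(); o=ctrl.get_obs(); print(np.round(o['moment'],2))
im,m=save('wrist','w19'); 
# pin end/ring: look at scene motion between s17 and now
a=cv2.imread('pics/s17.png',0); s,n=save('scene','s19'); b=cv2.cvtColor(s,cv2.COLOR_RGB2GRAY)
for nm,p in dict(lock=(0,.093,.13),low4=(0.03,.07,.02),hinge=(0.03,-.07,.03)).items():
    u,v=np.rint(proj(n,[*c2w(*p[:2]),p[2]])[0]).astype(int)
    T=a[v-9:v+10,u-9:u+10]; r=cv2.matchTemplate(b[v-24:v+25,u-24:u+25],T,cv2.TM_CCOEFF_NORMED); _,s_,_,l=cv2.minMaxLoc(r); print(nm,(u,v),s_,(l[0]-15,l[1]-15))
```

```text
t 39.9 p [5.010e-01 2.000e-04 1.665e-01] r [3.141 0.    1.759] F [ 0.6  0.5 -9. ] w 0.0105 g 55.0
[-0.17  0.   -0.03]
lock (np.int64(234), np.int64(202)) 0.7664141058921814 (0, -2)
low4 (np.int64(234), np.int64(231)) 0.9780652523040771 (2, -3)
hinge (np.int64(270), np.int64(211)) 0.6907139420509338 (2, -5)
```

Request:
{"name": "jog_arm", "arguments": {"motion": [[0,0,-0.008,0,0,0,-1],[0,0,-0.01,0,0,0,-1],[0,0,-0.01,0,0,0,-1],[0,0,-0.01,0,0,0,-1],[0,0,-0.01,0,0,0,-1]]}}

```text
time_s: 40.5
ee_pos: [0.501, 0.0002, 0.2155]
eef_rot: [3.141, 0.0, 1.759]
force: [0.3, -0.1, -9.9]
grip_width: 0.0105
grip_force: 55.0
```

Request:
{"name": "jog_arm", "arguments": {"motion": [[0,0,-0.005,0,0,0,-1],[0,0,0,0,0,0,-1],[0,0,0,0,0,0,-1],[0,0,0,0,0,0,-1],[0,0,0,0,0,0,-1]]}}

```text
time_s: 41.0
ee_pos: [0.5008, 0.0002, 0.2189]
eef_rot: [-3.141, -0.0, 1.759]
force: [0.1, -0.3, -7.8]
grip_width: 0.0106
grip_force: 55.0
```

Run:
```python
from h import *
st(); o=ctrl.get_obs(); print(np.round(o['moment'],2))
to(.534,-.3155,.22,.066+np.pi/2)
a=cv2.imread('pics/s17.png',0); s,n=save('scene','s20'); b=cv2.cvtColor(s,cv2.COLOR_RGB2GRAY)
for nm,p in dict(lock=(0,.093,.13),low4=(0.03,.07,.02),hinge=(0.03,-.07,.03)).items():
    u,v=np.rint(proj(n,[*c2w(*p[:2]),p[2]])[0]).astype(int); print(proj(n,[*c2w(*p[:2]),p[2]+.065])[0]-(u,v))
    T=a[v-9:v+10,u-9:u+10]; r=cv2.matchTemplate(b[v-59:v+40,u-39:u+40],T,cv2.TM_CCOEFF_NORMED); _,s_,_,l=cv2.minMaxLoc(r); print(nm,(u,v),s_,(l[0]-30,l[1]-50))
```

```text
t 41.0 p [5.008e-01 2.000e-04 2.189e-01] r [-3.141 -0.     1.759] F [ 0.1 -0.3 -7.8] w 0.0106 g 55.0
[-0.13 -0.03 -0.  ]
shift mm [-316.3  -26.4   -1.2] turn [-0.001 -0.     0.122]
[ 1.52105666e-02 -2.45980326e+01]
lock (np.int64(234), np.int64(202)) 0.7145651578903198 (2, -1)
[ -0.5290877  -21.14630597]
low4 (np.int64(234), np.int64(231)) 0.9729611873626709 (2, -19)
[  1.09565902 -20.16249976]
hinge (np.int64(270), np.int64(211)) 0.7190268039703369 (-16, -38)
```

Request:
{"name": "jog_arm", "arguments": {"motion": [[-0.01,0,0,0,0,0,-1],[-0.02,-0.002,0,0,0,0,-1],[-0.025,-0.004,0,0,0,0,-1],[-0.025,-0.004,0,0,0,0,-1],[-0.025,-0.004,0,0,0,0,-1]]}}

```text
time_s: 41.55
ee_pos: [0.5067, -0.1072, 0.2192]
eef_rot: [-3.142, 0.0, 1.759]
force: [0.8, 0.2, -8.1]
grip_width: 0.0104
grip_force: 55.0
```

Request:
{"name": "jog_arm", "arguments": {"motion": [[-0.025,-0.004,0,0,0,0,-1],[-0.025,-0.004,0,0,0,0,-1],[-0.025,-0.004,0,0,0,0,-1],[-0.025,0,0,0,0,0,-1],[-0.025,0,0,0,0,0,-1]]}}

```text
time_s: 42.05
ee_pos: [0.5182, -0.2324, 0.2191]
eef_rot: [-3.142, 0.0, 1.758]
force: [0.7, -0.2, -8.6]
grip_width: 0.0105
grip_force: 55.0
```

Request:
{"name": "jog_arm", "arguments": {"motion": [[-0.025,0,0,0,0,0,-1],[-0.025,0,0,0,0,0,-1],[-0.02,0,0,0,0,0,-1],[-0.012,0,0,0,0,0,-1],[-0.004,0,0,0,0,0,-1]]}}

```text
time_s: 42.55
ee_pos: [0.5342, -0.3164, 0.2187]
eef_rot: [-3.141, -0.0, 1.758]
force: [0.9, 0.3, -8.6]
grip_width: 0.0105
grip_force: 55.0
```

Request:
{"name": "jog_arm", "arguments": {"motion": [[0,0,0,0,0,0.04,-1],[0,0,0,0,0,0.042,-1],[0,0,0,0,0,0.04,-1],[0,0,0,0,0,0,-1],[0,0,0,0,0,0,-1]]}}

```text
time_s: 43.05
ee_pos: [0.5344, -0.3147, 0.2193]
eef_rot: [-3.142, -0.0, 1.639]
force: [0.9, 0.8, -8.7]
grip_width: 0.0105
grip_force: 55.0
```

Run:
```python
from h import *
st(); to(.534,-.3155,.1575,.066+np.pi/2)
t,mt=save('top','t21'); a=t[150:235,320:435]; q=cv2.inRange(a,(150,)*3,(255,)*3)
ys,xs=np.where(q); print(xs.min()+320,xs.max()+320,ys.min()+150,ys.max()+150,len(xs))
ref=cv2.cvtColor(cv2.imread('pics/t18.png'),cv2.COLOR_BGR2RGB)
q0=cv2.inRange(ref[150:235,320:435],(150,)*3,(255,)*3); ys,xs=np.where(q0); print(xs.min()+320,xs.max()+320,ys.min()+150,ys.max()+150,len(xs))
for x0,y0 in ((415,160),(420,213),(329,165),(325,222)):
    d=cv2.absdiff(ref[y0-6:y0+7,x0-6:x0+7],t[y0-6:y0+7,x0-6:x0+7]).mean(); print((x0,y0),d.round(1))
```

```text
t 43.05 p [ 0.5344 -0.3147  0.2193] r [-3.142 -0.     1.639] F [ 0.9  0.8 -8.7] w 0.0105 g 55.0
shift mm [-0.8 -0.5 61.8] turn [-0.    -0.     0.002]
323 424 152 223 1842
323 422 161 223 4978
(415, 160) 77.0
(420, 213) 75.7
(329, 165) 1.8
(325, 222) 1.7
```

Request:
{"name": "jog_arm", "arguments": {"motion": [[0,0,0.01,0,0,0,-1],[0,0,0.015,0,0,0,-1],[0,0,0.015,0,0,0,-1],[0,0,0.008,0,0,0,-1],[0,0,0,0,0,0,-1]]}}

```text
time_s: 43.6
ee_pos: [0.5339, -0.3147, 0.1697]
eef_rot: [-3.14, -0.002, 1.637]
force: [-0.4, 0.2, -7.5]
grip_width: 0.0106
grip_force: 55.0
```

Request:
{"name": "jog_arm", "arguments": {"motion": [[0,0,0.003,0,0,0,-1],[0,0,0.003,0,0,0,-1],[0,0,0.003,0,0,0,-1],[0,0,0,0,0,0,-1],[0,0,0,0,0,0,-1]]}}

```text
time_s: 44.1
ee_pos: [0.5345, -0.3152, 0.1626]
eef_rot: [3.141, 0.0, 1.637]
force: [0.3, -1.0, -6.8]
grip_width: 0.0109
grip_force: 55.0
```

Request:
{"name": "jog_arm", "arguments": {"motion": [[0,0,0.002,0,0,0,-1],[0,0,0.002,0,0,0,-1],[0,0,0,0,0,0,-1],[0,0,0,0,0,0,-1]]}}

```text
time_s: 44.5
ee_pos: [0.535, -0.3163, 0.1599]
eef_rot: [3.139, 0.003, 1.636]
force: [-0.2, -5.4, 3.4]
grip_width: 0.0111
grip_force: 55.0
```

Request:
{"name": "jog_arm", "arguments": {"motion": [[0,0,0.0015,0,0,0,-1],[0,0,0,0,0,0,-1],[0,0,0,0,0,0,-1],[0,0,0,0,0,0,-1]]}}

```text
time_s: 44.9
ee_pos: [0.5353, -0.3169, 0.1595]
eef_rot: [3.138, 0.005, 1.636]
force: [-1.7, -6.7, 9.4]
grip_width: 0.0104
grip_force: 55.0
```

Run:
```python
from h import *
st(); o=ctrl.get_obs(); print(np.round(o['moment'],2))
```

```text
t 44.9 p [ 0.5353 -0.3169  0.1595] r [3.138 0.005 1.636] F [-1.7 -6.7  9.4] w 0.0104 g 55.0
[-1.6   0.24 -0.06]
```

Request:
{"name": "jog_arm", "arguments": {"motion": [[0,0,0,0,0,0,-1],[0,0,0,0,0,0,-1],[0,0,0,0,0,0,-1],[0,0,0,0,0,0,-1],[0,0,0,0,0,0,-1]], "squeeze": 10}}

```text
time_s: 45.4
ee_pos: [0.5351, -0.3162, 0.1586]
eef_rot: [3.139, 0.003, 1.636]
force: [-0.5, -6.2, 7.7]
grip_width: 0.0116
grip_force: 10.0
```

Request:
{"name": "jog_arm", "arguments": {"motion": [[0,0,0.001,0,0,0,-1],[0,0,0,0,0,0,-1],[0,0,0,0,0,0,-1],[0,0,0,0,0,0,-1]], "squeeze": 5}}

```text
time_s: 45.8
ee_pos: [0.535, -0.316, 0.1573]
eef_rot: [3.139, 0.003, 1.637]
force: [0.1, -5.0, 5.5]
grip_width: 0.0121
grip_force: 5.0
```

Run:
```python
from h import *
st(); o=ctrl.get_obs(); print(np.round(o['moment'],2))
im,m=save('wrist','w22'); C2=np.array([.534,-.3155])
g=cv2.cvtColor(im,cv2.COLOR_RGB2GRAY)
u,v=np.rint(proj(m,[*c2w(-.046,.076,C2,.066),.129])[0]).astype(int); print(u,v); print((g[max(v-16,0):v+17:2,u-16:u+17:2]//26))
```

```text
t 45.8 p [ 0.535  -0.316   0.1573] r [3.139e+00 3.000e-03 1.637e+00] F [ 0.1 -5.   5.5] w 0.0121 g 5.0
[-0.94  0.08 -0.02]
178 94
[[1 0 1 3 6 6 4 4 7 8 8 8 8 8 8 8 8]
 [1 0 1 3 5 5 4 4 7 8 8 8 8 8 8 8 8]
 [2 1 1 3 5 4 3 3 6 8 8 8 8 8 8 8 8]
 [2 2 3 4 5 5 4 4 6 8 8 8 8 8 8 8 8]
 [4 5 6 7 7 7 7 7 7 8 8 8 8 8 8 8 8]
 [4 5 6 6 6 6 7 7 7 7 7 8 8 8 8 8 8]
 [3 5 5 5 5 5 5 5 5 5 6 8 8 8 8 8 8]
 [2 5 5 5 5 5 4 3 3 3 4 6 7 7 8 8 8]
 [2 5 5 5 5 4 3 2 2 3 3 4 5 6 8 8 8]
 [2 5 5 5 5 4 2 2 2 2 4 5 5 5 6 8 8]
 [2 5 5 5 4 3 2 2 2 3 5 5 5 5 6 7 8]
 [2 5 5 5 4 3 2 2 2 4 5 5 5 5 5 6 6]
 [2 5 5 5 4 3 2 2 2 4 5 5 5 5 5 5 5]
 [1 4 5 5 5 4 3 3 2 4 5 5 5 5 5 5 5]
 [1 4 5 5 5 4 3 3 3 3 5 5 5 5 5 5 5]
 [1 4 5 5 5 5 4 4 3 3 4 5 5 5 5 5 5]
 [1 3 5 5 5 5 5 5 4 5 5 5 5 5 5 5 5]]
```

Request:
{"name": "jog_arm", "arguments": {"motion": [[0,0,-0.0005,0,0,0,-1],[0,0,-0.0005,0,0,0,-1],[0,0,-0.0005,0,0,0,-1],[0,0,0,0,0,0,-1],[0,0,0,0,0,0,-1]], "squeeze": 4}}

```text
time_s: 46.35
ee_pos: [0.5346, -0.3152, 0.1575]
eef_rot: [3.141, 0.0, 1.637]
force: [0.8, -5.5, 4.5]
grip_width: 0.0116
grip_force: 4.0
```

Run:
```python
from h import *
st(); o=ctrl.get_obs(); print(np.round(o['moment'],2))
s,n=save('scene','s23'); C2=np.array([.535,-.316])
hsv=cv2.cvtColor(s,cv2.COLOR_RGB2HSV)
u,v=proj(n,[*c2w(0,0,C2,.066),.12])[0]; print(u,v)
mk=cv2.inRange(hsv,(95,100,60),(118,255,255)); N,l,st_,ce=cv2.connectedComponentsWithStats(mk)
for i in range(1,N):
    if st_[i,4]>5 and abs(ce[i][0]-u)<60: print(st_[i],ce[i].round(1))
for y in (-.051,-.017,.017,.051): print(proj(n,[*c2w(0,y,C2,.066),.118])[0].round(1))
```

```text
t 46.35 p [ 0.5346 -0.3152  0.1575] r [3.141 0.    1.637] F [ 0.8 -5.5  4.5] w 0.0116 g 4.0
[-0.95 -0.2  -0.01]
338.8659679166176 166.85051076650936
[349.5 164.1]
[342.4 166.3]
[335.1 168.6]
[327.6 170.9]
```

Request:
{"name": "jog_arm", "arguments": {"motion": [[0,0,0,0,0,0,-0.5],[0,0,0,0,0,0,0],[0,0,0,0,0,0,0],[0,0,0,0,0,0,0],[0,0,0,0,0,0,0]]}}

```text
time_s: 46.9
ee_pos: [0.5344, -0.315, 0.1571]
eef_rot: [-3.141, -0.0, 1.637]
force: [-0.2, -0.1, 1.2]
grip_width: 0.0458
grip_force: 0.0
```

Request:
{"name": "jog_arm", "arguments": {"motion": [[0,0,-0.01,0,0,0,0],[0,0,-0.03,0,0,0,0],[0,0,-0.04,0,0,0,0],[0,0,-0.04,0,0,0,0],[0,0,0,0,0,0,0]]}}

```text
time_s: 47.4
ee_pos: [0.5355, -0.3158, 0.2842]
eef_rot: [3.134, 0.006, 1.637]
force: [-0.1, 0.3, 0.4]
grip_width: 0.0473
grip_force: 0.0
```

Run:
```python
from h import *
st()
im,m=save('wrist','w24'); g=cv2.cvtColor(im,cv2.COLOR_RGB2GRAY); C2=np.array([.5346,-.3152])
for nm,p in dict(park=(-.046,.076,.129),pintop=(0,.093,.173)).items():
    u,v=np.rint(proj(m,[*c2w(*p[:2],C2,.066),p[2]])[0]).astype(int); print(nm,u,v); print((g[max(v-16,0):v+17:2,u-16:u+17:2]//26))
```

```text
t 47.4 p [ 0.5355 -0.3158  0.2842] r [3.134 0.006 1.637] F [-0.1  0.3  0.4] w 0.0473 g 0.0
park 206 100
[[3 7 6 5 8 8 8 8 8 8 8 8 8 8 8 8 8]
 [3 7 6 5 8 8 8 8 8 8 8 8 8 8 8 8 8]
 [3 7 6 5 7 8 8 8 8 8 8 8 8 8 8 8 8]
 [2 7 6 4 7 8 8 8 8 8 8 8 8 8 8 8 8]
 [2 6 6 4 7 8 8 8 8 8 8 8 8 8 8 8 8]
 [2 5 6 4 7 8 8 8 8 8 8 8 8 8 8 8 8]
 [1 4 4 5 7 8 8 8 8 8 8 8 8 8 7 8 8]
 [1 4 5 7 8 8 8 8 8 8 8 8 8 8 6 7 8]
 [1 4 5 7 8 8 7 6 6 7 8 8 8 8 5 6 8]
 [1 4 5 6 8 7 5 4 6 7 7 8 8 8 5 6 8]
 [1 3 5 5 7 6 3 5 8 8 7 8 8 8 7 7 7]
 [1 3 5 5 6 5 3 4 7 8 7 7 8 8 8 8 8]
 [1 3 5 5 5 5 3 3 5 7 7 7 8 8 6 6 6]
 [1 3 5 5 5 5 4 3 4 5 5 6 7 8 6 4 5]
 [1 3 5 5 5 5 5 5 5 5 5 5 6 7 6 4 5]
 [1 3 5 4 5 5 5 5 5 5 5 5 6 7 6 6 7]
 [0 3 5 4 4 5 5 5 5 5 5 5 5 5 7 7 8]]
pintop 252 78
[[4 6 5 5 5 5 5 5 5 4 4 4 6 5 5 5 5]
 [7 8 8 8 8 8 8 8 8 7 7 7 8 8 8 8 8]
 [8 8 8 8 8 8 8 8 8 8 8 8 8 8 8 8 8]
 [8 8 8 8 8 8 8 8 8 8 8 8 8 8 8 8 8]
 [8 8 8 8 8 8 8 8 8 8 8 8 8 8 8 8 8]
 [8 8 8 8 8 8 8 8 8 8 8 8 8 8 8 8 8]
 [8 8 8 8 8 8 8 8 8 8 8 8 8 8 8 8 8]
 [8 8 8 8 8 8 8 8 8 8 8 8 8 8 8 8 8]
 [8 8 8 8 8 7 7 7 6 6 7 8 8 8 8 8 8]
 [8 8 8 8 7 6 7 7 7 7 6 7 8 8 8 8 8]
 [8 8 8 8 7 6 7 7 8 7 7 6 8 8 8 8 8]
 [8 8 8 7 6 6 7 8 8 7 7 5 6 7 8 8 8]
 [8 8 7 5 4 6 7 8 7 7 7 5 3 5 7 7 7]
 [7 6 5 3 4 6 7 8 7 7 7 5 3 4 4 5 5]
 [5 4 4 3 3 6 7 8 7 7 7 5 3 4 4 4 4]
 [5 5 5 5 5 6 7 7 7 7 6 6 6 7 7 7 7]
 [7 7 7 7 7 6 6 6 6 6 5 6 8 8 8 8 8]]
```

Request:
{"name": "jog_arm", "arguments": {"motion": [[0.03,0,0,0,0,0,-1],[0.03,0,0,0,0,0,-1],[0.028,0,0,0,0,0,-1],[0,0,0,0,0,0,-1],[0,0,0,0,0,0,-1]]}}

```text
time_s: 47.95
ee_pos: [0.5285, -0.2271, 0.2769]
eef_rot: [-3.141, -0.0, 1.638]
force: [0.5, 0.4, 0.4]
grip_width: 0.0103
grip_force: 0.0
```

Request:
{"name": "jog_arm", "arguments": {"motion": [[0,0,0.03,0,0,0,-1],[0,0,0.03,0,0,0,-1],[0,0,0.015,0,0,0,-1],[0,0,0,0,0,0,-1],[0,0,0,0,0,0,-1]]}}

```text
time_s: 48.45
ee_pos: [0.5287, -0.2281, 0.2026]
eef_rot: [-3.142, 0.0, 1.636]
force: [-0.0, 0.1, -0.2]
grip_width: 0.0004
grip_force: 0.0
```

Run:
```python
from h import *
st()
im,m=save('wrist','w25'); g=cv2.cvtColor(im,cv2.COLOR_RGB2GRAY); C2=np.array([.5346,-.3152])
for nm,p in dict(park=(-.046,.076,.129),).items():
    u,v=np.rint(proj(m,[*c2w(*p[:2],C2,.066),p[2]])[0]).astype(int); print(nm,u,v); print((g[v-20:v+27:2,u-20:u+21:2]//26))
print(proj(m,[*c2w(0,.093,C2,.066),.173])[0])
```

```text
t 48.45 p [ 0.5287 -0.2281  0.2026] r [-3.142  0.     1.636] F [-0.   0.1 -0.2] w 0.0004 g 0.0
park 198 208
[[1 0 0 2 4 4 3 4 5 5 5 5 5 5 5 5 5 5 5 5 5]
 [1 1 0 2 4 4 3 4 5 5 5 5 5 5 5 5 5 5 5 6 5]
 [0 1 1 1 4 4 3 4 5 5 5 5 5 5 5 5 5 5 5 5 5]
 [1 1 0 1 4 4 3 4 5 5 5 5 5 5 5 5 5 5 5 5 5]
 [0 0 1 1 4 5 4 3 4 5 5 5 5 5 5 5 5 5 5 5 5]
 [1 0 0 1 3 5 3 3 3 3 3 3 3 3 3 3 3 3 3 4 5]
 [1 1 1 1 3 4 3 3 3 3 3 3 3 3 3 3 3 3 3 4 4]
 [1 0 0 1 3 4 3 3 3 3 3 3 3 3 3 3 3 3 3 4 4]
 [0 1 1 1 3 4 4 4 4 4 4 4 4 4 4 4 4 4 3 4 4]
 [0 0 1 2 4 5 5 5 5 5 5 5 5 5 5 5 5 5 3 4 4]
 [0 1 1 1 4 5 5 5 5 4 4 5 5 5 5 5 5 5 3 4 4]
 [0 1 1 1 4 5 5 5 4 3 3 4 5 5 5 5 5 5 4 4 4]
 [1 1 1 1 4 5 5 4 3 3 3 3 4 4 5 5 5 5 4 5 5]
 [1 1 0 1 4 5 5 4 3 3 3 3 3 4 5 5 5 5 6 6 6]
 [1 1 1 1 4 5 5 4 3 3 3 3 3 4 5 5 5 5 5 5 6]
 [1 1 1 1 4 5 5 4 3 3 3 3 3 4 5 5 5 5 3 5 5]
 [1 1 1 1 4 5 5 5 4 4 4 4 4 5 5 5 5 5 4 5 6]
 [1 1 1 1 4 5 5 5 5 5 5 5 5 5 5 5 5 5 5 5 5]
 [1 1 1 1 3 5 5 5 5 5 5 5 5 5 5 5 5 5 5 5 5]
 [1 1 1 1 2 5 5 4 5 7 6 6 5 5 5 5 5 5 5 5 5]
 [1 1 1 1 2 5 5 3 6 8 7 7 6 5 5 5 5 5 5 5 5]
 [1 1 1 1 2 6 6 5 5 7 7 7 7 6 6 5 5 5 5 5 5]
 [1 1 1 1 2 6 7 5 5 7 7 7 7 7 7 7 6 5 5 5 5]
 [1 1 1 1 2 5 7 5 4 6 7 7 7 7 7 7 7 7 6 5 5]]
[254.1012132 202.9911671]
```

Request:
{"name": "jog_arm", "arguments": {"motion": [[0,0,0.015,0,0,0,-1],[0,0,0.008,0,0,0,-1],[0,0,0.003,0,0,0,-1],[0,0,0,0,0,0,-1],[0,0,0,0,0,0,-1]]}}

```text
time_s: 49.0
ee_pos: [0.5289, -0.2274, 0.1769]
eef_rot: [3.141, 0.0, 1.637]
force: [-0.2, -0.5, -0.2]
grip_width: 0.0004
grip_force: 0.0
```

Request:
{"name": "jog_arm", "arguments": {"motion": [[0,0,0.002,0,0,0,-1],[0,0,0,0,0,0,-1],[0,0,0,0,0,0,-1]]}}

```text
time_s: 49.3
ee_pos: [0.5287, -0.2273, 0.1744]
eef_rot: [3.141, 0.0, 1.637]
force: [-0.5, -1.0, -0.7]
grip_width: 0.0005
grip_force: 0.0
```

Request:
{"name": "jog_arm", "arguments": {"motion": [[0,0,0.002,0,0,0,-1],[0,0,0,0,0,0,-1],[0,0,0,0,0,0,-1]]}}

```text
time_s: 49.6
ee_pos: [0.529, -0.2274, 0.1731]
eef_rot: [3.14, 0.001, 1.637]
force: [-0.7, 0.8, 6.6]
grip_width: 0.0007
grip_force: 3.3
```

Request:
{"name": "jog_arm", "arguments": {"motion": [[0,0,-0.02,0,0,0,-1],[0,0,-0.04,0,0,0,-1],[0,0,-0.04,0,0,0,-1],[0,0,-0.04,0,0,0,-1],[0,0,0,0,0,0,-1]]}}

```text
time_s: 50.1
ee_pos: [0.5297, -0.2278, 0.3179]
eef_rot: [3.134, 0.004, 1.637]
force: [-0.3, -0.2, -0.6]
grip_width: 0.0008
grip_force: 0.0
```

Request:
{"name": "jog_arm", "arguments": {"motion": [[0.03,0,0,0,0,0,-1],[0.03,0,0,0,0,0,-1],[0.02,0,0,0,0,0,-1],[0,0,0,0,0,0,-1],[0,0,0,0,0,0,-1]]}}

```text
time_s: 50.6
ee_pos: [0.5234, -0.1477, 0.3119]
eef_rot: [-3.141, 0.0, 1.637]
force: [0.3, -0.4, 0.4]
grip_width: 0.0002
grip_force: 0.0
```

```bash
python3 -c "
from h import *
st(); print(ctrl.hand_in())"
```

```text
t 50.6 p [ 0.5234 -0.1477  0.3119] r [-3.141  0.     1.637] F [ 0.3 -0.4  0.4] w 0.0002 g 0.0
the job is handed in; nothing more can be done
None
```

I handed the job in at 50.6 s with the four tubes in the carrier, strap shut, pin home by touch, and the carrier let go in the spill tray; `hand_in()` gave no verdict, and the ring's closed angle was inferred (it left its open position and held through the lift) rather than read.

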